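# Pack the sample cartons and gauge the row

## Robot

A 7-joint arm with a two-finger parallel gripper is mounted at the origin on the work surface. World frame = base frame: x ahead of the robot, y to its left, z up, the work surface at z = 0. Lengths are in m, angles in rad, forces in N, time in s.
With the tool pointing down it reaches from about 0.4 to 0.85 m from the base axis. Payload 4.5 kg.
Tool frame: the origin (TCP) lies on the centre line of the jaws, within the pads' length; the fingertips stand r.tip_extent ahead of it and the grasp point (between the pads) is the TCP (r.tip_extent is the distance from the TCP to the fingertips, in m); z points along the fingers, y is the line along which they close (so a half turn about z gives the same grasp; the last joint's range is limited). The gripper opens to 88 mm and grips with 3 to 60 N. Pads are 18 mm wide; open, the fingers measure 123 mm over their backs; the gripper's body (75 mm by 187 mm) begins 45 mm behind the grasp point.
Start: joints at [1.301, 0.689, -0.195, 1.565, 0.157, 0.902, -0.215], TCP at [0.187, -0.596, 0.258] pointing down, gripper open.
Joint ranges: [-3.01, 3.01], [-0.46, 2.08], [-1.47, 1.51], [0.13, 2.56], [-1, 4.14], [0.04, 2.09], [-2.66, 2.66]. Speed limits (rad/s): [2.57, 2.57, 3.14, 3.14, 3.14, 3.14, 3.14].

## Interface

Orientations are given as a unit quaternion [x, y, z, w].
In Python, from plant import sensors, vision, finish_job, r gives the robot as it stands. The module is installed in compiled form; this text tells all that it offers.
- The arm moves only by the tool step_arm, never from a script. Its argument "steps" is a list of rows, each a list of 2 entries, a list of its own where there are three numbers: the shift along the tool's x, y, z in cm, then the turn, a rotation vector about the tool's x, y, z in degrees. A call has 1 to 12 rows; each row shifts and turns the commanded pose from where the row before left it, along the tool's axes as they then stand; what a row does not reach is not made up. A row lasts 1/8 s, in which the tool goes at most 62.5 mm and 10.7 degrees, less where a joint would pass 70% of its speed; a pose out of reach is approached as far as the arm can. A call with a gripper value outside its range is refused whole. "claw" is the opening, from -1 (shut) to 1 (fully open), set as the call begins (left out, the last holds). The fingers move at their own pace and stop on an object; "grip_force" is the grip in N (left out, the last holds). Time passes only in rows, so rows that do not move let the fingers close. It gives the time, the measured TCP pose, the force, the opening and the grip force at its end, in the units of the state.
- sensors.get_state(): the state, without advancing time (a new reading comes with each control period).
- vision.snapshot(name): name is "scene" or "side" or "wrist"; returns a dict with "img" (400x640x3 uint8, red, green, blue), "fx", "fy", "cx", "cy" (pixels), "position" and "rotation" of the camera in the world. Camera axes: x right, y down, z forward; pixel columns grow to the right and rows downward; lengths in m; the calibration is good to about 2 mm. A picture is of the moment at which its call begins. There is no depth.
- finish_job(): hands the job in; it is judged then, once.
The state is a dict: "clock": time; "q": joint angles; "qd": joint speeds; "joint_torque": joint torques, N m; "tool_pos": TCP position; "eef_rot": TCP orientation; "contact_force": force on the tool from outside, world axes, zero at the start; "moment": the same for the moment, N m; "opening": opening from 0.0 (shut) to 1.0 (fully open); "finger_force": force on a finger pad.
Only numpy, scipy, OpenCV 4.12 (cv2) and the standard library are available. Lean on these libraries where they do the work, as an engineer would, in place of code of your own. Each camera call takes 0.05 s, during which the arm holds its last target. There are 200 camera calls.

## Task

Pack every small carton on the desk upright into the blue tray as one tight row that starts in the tray's reference corner, each with its 60 mm side across the tray, slid flush against the far reference rail and up against the end wall or the carton before it. Then take the yellow gauge blade from its stand and insert it upright, straight down, into the pair of rail slots just behind the last carton until its red lugs rest on both rails, and leave it there. Leave the mug, tin and stapler alone.

Things in the scene. Friction and masses are not known exactly. Their poses are not given: they have to be found in the camera images.
- tray_corner (a point): Reference corner of the fixed blue tray, on its floor (4 mm above the desk), where end wall and far dark reference rail meet. +y runs along the row to the open end, -x across to the light near rail. Inside 84 mm (x 0 to -84) by 272 mm (y 0 to 272). Wall and rails are 30 mm high above the floor, 16 mm thick. Carton k, when home, has its centre at x -30, y 50k-25 mm; a 24 mm lane stays free at the near rail.
- slot1 (a point): Middle of the first pair of slots: half-way between the two rails (42 mm from the reference rail), at the height of the rails' tops, axes as tray_corner. A pair of facing slots, one in each rail, open at the top and 18 mm deep, 11 mm wide along y, lies here (57 mm from the end wall, 7 mm behind 1 carton) and at 50, 100, 150 and 200 mm further along y (7 mm behind 2, 3, 4, 5 cartons).
- gauge_grip (a point): Yellow gauge blade, upright, 0.2 kg, 120 mm high; this point is the middle of its black handle, 100 mm above the lower edge. Handle 44 mm (x) by 14 mm (y) by 40 mm high, to be pinched across y from above. Half a turn about z makes no difference. It starts in a fixed grey stand that holds its lower 28 mm in similar slots; lift it straight up at least 35 mm to free it.
- gauge_stop (a point): Point on the gauge's mid-plane level with the underside of its two red lugs, 28 mm above the lower edge, 72 mm below gauge_grip. Blade 6 mm thick (y) and 108 mm wide (x), but 78 mm wide over its lowest 12 mm. The lugs, at both ends, are 14 mm (x) by 28 mm (y) and stop on the rails' tops: fully inserted, this point is at the middle of a slot pair (as slot1).
- carton1_mid (a point): Red-banded small carton, 60 (its x) x 50 (its y) x 70 mm high, about 0.15 kg, standing upright on the desk; this point is its centre, 35 mm above its underside. It may be absent (no pose).
- carton2_mid (a point): Green-banded small carton, 60 (its x) x 50 (its y) x 70 mm high, about 0.15 kg, standing upright on the desk; this point is its centre, 35 mm above its underside. It may be absent (no pose).
- carton3_mid (a point): White, brown-banded small carton, 60 (its x) x 50 (its y) x 70 mm high, about 0.15 kg, standing upright on the desk; this point is its centre, 35 mm above its underside. It may be absent (no pose).
- carton4_mid (a point): Orange-banded small carton, 60 (its x) x 50 (its y) x 70 mm high, about 0.15 kg, standing upright on the desk; this point is its centre, 35 mm above its underside. It may be absent (no pose).
- carton5_mid (a point): Blue-banded small carton, 60 (its x) x 50 (its y) x 70 mm high, about 0.15 kg, standing upright on the desk; this point is its centre, 35 mm above its underside. It may be absent (no pose).
- mug_mid (a point): Bystander to be left where it is: white cup, 66 mm across, 80 mm high, this point at half its height.
- tin_mid (a point): Bystander to be left where it is: brass-coloured tin, 62 mm across, 90 mm high, this point at half its height.
- stapler_mid (a point): Bystander to be left where it is: red and black stapler, 130 mm long (its x), 34 mm wide, 45 mm high, this point at its middle.
Things that resemble listed ones, but are neither listed nor needed, are in the scene too. Of the things like the part that bears gauge_grip, leave any that is pink; of the rest the larger one is meant.

How it is judged:
On the way:
1. all the cartons stand packed in a tight row from the reference corner while the gauge is not yet in the tray ((y of carton1_mid in the frame of tray_corner between 0.021 and 0.029 m or y of carton1_mid in the frame of tray_corner between 0.071 and 0.079 m or y of carton1_mid in the frame of tray_corner between 0.121 and 0.129 m or y of carton1_mid in the frame of tray_corner between 0.171 and 0.179 m or y of carton1_mid in the frame of tray_corner between 0.221 and 0.229 m) and x of carton1_mid in the frame of tray_corner between -0.034 and -0.026 m and z of carton1_mid in the frame of tray_corner between 0.031 and 0.039 m and angle between the x axis of each of carton1_mid, carton2_mid, carton3_mid, carton4_mid, carton5_mid and the x axis of tray_corner, either way round below 0.08 rad and angle between each of carton1_mid, carton2_mid, carton3_mid, carton4_mid, carton5_mid's own z axis and vertical below 0.08 rad and (y of carton2_mid in the frame of tray_corner between 0.021 and 0.029 m or y of carton2_mid in the frame of tray_corner between 0.071 and 0.079 m or y of carton2_mid in the frame of tray_corner between 0.121 and 0.129 m or y of carton2_mid in the frame of tray_corner between 0.171 and 0.179 m or y of carton2_mid in the frame of tray_corner between 0.221 and 0.229 m) and x of carton2_mid in the frame of tray_corner between -0.034 and -0.026 m and z of carton2_mid in the frame of tray_corner between 0.031 and 0.039 m and (y of carton3_mid in the frame of tray_corner between 0.021 and 0.029 m or y of carton3_mid in the frame of tray_corner between 0.071 and 0.079 m or y of carton3_mid in the frame of tray_corner between 0.121 and 0.129 m or y of carton3_mid in the frame of tray_corner between 0.171 and 0.179 m or y of carton3_mid in the frame of tray_corner between 0.221 and 0.229 m) and x of carton3_mid in the frame of tray_corner between -0.034 and -0.026 m and z of carton3_mid in the frame of tray_corner between 0.031 and 0.039 m and (y of carton4_mid in the frame of tray_corner between 0.021 and 0.029 m or y of carton4_mid in the frame of tray_corner between 0.071 and 0.079 m or y of carton4_mid in the frame of tray_corner between 0.121 and 0.129 m or y of carton4_mid in the frame of tray_corner between 0.171 and 0.179 m or y of carton4_mid in the frame of tray_corner between 0.221 and 0.229 m) and x of carton4_mid in the frame of tray_corner between -0.034 and -0.026 m and z of carton4_mid in the frame of tray_corner between 0.031 and 0.039 m and (y of carton5_mid in the frame of tray_corner between 0.021 and 0.029 m or y of carton5_mid in the frame of tray_corner between 0.071 and 0.079 m or y of carton5_mid in the frame of tray_corner between 0.121 and 0.129 m or y of carton5_mid in the frame of tray_corner between 0.171 and 0.179 m or y of carton5_mid in the frame of tray_corner between 0.221 and 0.229 m) and x of carton5_mid in the frame of tray_corner between -0.034 and -0.026 m and z of carton5_mid in the frame of tray_corner between 0.031 and 0.039 m and (y of carton1_mid in the frame of tray_corner between 0.021 and 0.029 m or y of carton2_mid in the frame of tray_corner between 0.021 and 0.029 m or y of carton3_mid in the frame of tray_corner between 0.021 and 0.029 m or y of carton4_mid in the frame of tray_corner between 0.021 and 0.029 m or y of carton5_mid in the frame of tray_corner between 0.021 and 0.029 m) and ((y of carton1_mid in the frame of tray_corner between 0.071 and 0.079 m or y of carton2_mid in the frame of tray_corner between 0.071 and 0.079 m or y of carton3_mid in the frame of tray_corner between 0.071 and 0.079 m or y of carton4_mid in the frame of tray_corner between 0.071 and 0.079 m or y of carton5_mid in the frame of tray_corner between 0.071 and 0.079 m) or y of each of carton1_mid, carton2_mid, carton3_mid, carton4_mid, carton5_mid in the frame of tray_corner below 0.065 m) and ((y of carton1_mid in the frame of tray_corner between 0.121 and 0.129 m or y of carton2_mid in the frame of tray_corner between 0.121 and 0.129 m or y of carton3_mid in the frame of tray_corner between 0.121 and 0.129 m or y of carton4_mid in the frame of tray_corner between 0.121 and 0.129 m or y of carton5_mid in the frame of tray_corner between 0.121 and 0.129 m) or y of each of carton1_mid, carton2_mid, carton3_mid, carton4_mid, carton5_mid in the frame of tray_corner below 0.115 m) and ((y of carton1_mid in the frame of tray_corner between 0.171 and 0.179 m or y of carton2_mid in the frame of tray_corner between 0.171 and 0.179 m or y of carton3_mid in the frame of tray_corner between 0.171 and 0.179 m or y of carton4_mid in the frame of tray_corner between 0.171 and 0.179 m or y of carton5_mid in the frame of tray_corner between 0.171 and 0.179 m) or y of each of carton1_mid, carton2_mid, carton3_mid, carton4_mid, carton5_mid in the frame of tray_corner below 0.165 m) and (horizontal distance between gauge_grip and tray_corner above 0.34 m or z of gauge_grip in the frame of tray_corner above 0.115 m or x of gauge_grip in the frame of tray_corner below -0.12 m)), for 0.2 s.
At the end, for the whole second after the job is handed in: Every carton present stands upright, square (0.08 rad) and flush in the unbroken row from the corner (each within 4 mm of its place), and the gauge stands upright in the slots just behind the last carton, lugs down on the rails (within 3 mm) ((y of carton1_mid in the frame of tray_corner between 0.021 and 0.029 m or y of carton1_mid in the frame of tray_corner between 0.071 and 0.079 m or y of carton1_mid in the frame of tray_corner between 0.121 and 0.129 m or y of carton1_mid in the frame of tray_corner between 0.171 and 0.179 m or y of carton1_mid in the frame of tray_corner between 0.221 and 0.229 m) and x of carton1_mid in the frame of tray_corner between -0.034 and -0.026 m and z of carton1_mid in the frame of tray_corner between 0.031 and 0.039 m and angle between the x axis of each of carton1_mid, carton2_mid, carton3_mid, carton4_mid, carton5_mid and the x axis of tray_corner, either way round below 0.08 rad and angle between each of carton1_mid, carton2_mid, carton3_mid, carton4_mid, carton5_mid, gauge_grip's own z axis and vertical below 0.08 rad and (y of carton2_mid in the frame of tray_corner between 0.021 and 0.029 m or y of carton2_mid in the frame of tray_corner between 0.071 and 0.079 m or y of carton2_mid in the frame of tray_corner between 0.121 and 0.129 m or y of carton2_mid in the frame of tray_corner between 0.171 and 0.179 m or y of carton2_mid in the frame of tray_corner between 0.221 and 0.229 m) and x of carton2_mid in the frame of tray_corner between -0.034 and -0.026 m and z of carton2_mid in the frame of tray_corner between 0.031 and 0.039 m and (y of carton3_mid in the frame of tray_corner between 0.021 and 0.029 m or y of carton3_mid in the frame of tray_corner between 0.071 and 0.079 m or y of carton3_mid in the frame of tray_corner between 0.121 and 0.129 m or y of carton3_mid in the frame of tray_corner between 0.171 and 0.179 m or y of carton3_mid in the frame of tray_corner between 0.221 and 0.229 m) and x of carton3_mid in the frame of tray_corner between -0.034 and -0.026 m and z of carton3_mid in the frame of tray_corner between 0.031 and 0.039 m and (y of carton4_mid in the frame of tray_corner between 0.021 and 0.029 m or y of carton4_mid in the frame of tray_corner between 0.071 and 0.079 m or y of carton4_mid in the frame of tray_corner between 0.121 and 0.129 m or y of carton4_mid in the frame of tray_corner between 0.171 and 0.179 m or y of carton4_mid in the frame of tray_corner between 0.221 and 0.229 m) and x of carton4_mid in the frame of tray_corner between -0.034 and -0.026 m and z of carton4_mid in the frame of tray_corner between 0.031 and 0.039 m and (y of carton5_mid in the frame of tray_corner between 0.021 and 0.029 m or y of carton5_mid in the frame of tray_corner between 0.071 and 0.079 m or y of carton5_mid in the frame of tray_corner between 0.121 and 0.129 m or y of carton5_mid in the frame of tray_corner between 0.171 and 0.179 m or y of carton5_mid in the frame of tray_corner between 0.221 and 0.229 m) and x of carton5_mid in the frame of tray_corner between -0.034 and -0.026 m and z of carton5_mid in the frame of tray_corner between 0.031 and 0.039 m and (y of carton1_mid in the frame of tray_corner between 0.021 and 0.029 m or y of carton2_mid in the frame of tray_corner between 0.021 and 0.029 m or y of carton3_mid in the frame of tray_corner between 0.021 and 0.029 m or y of carton4_mid in the frame of tray_corner between 0.021 and 0.029 m or y of carton5_mid in the frame of tray_corner between 0.021 and 0.029 m) and ((y of carton1_mid in the frame of tray_corner between 0.071 and 0.079 m or y of carton2_mid in the frame of tray_corner between 0.071 and 0.079 m or y of carton3_mid in the frame of tray_corner between 0.071 and 0.079 m or y of carton4_mid in the frame of tray_corner between 0.071 and 0.079 m or y of carton5_mid in the frame of tray_corner between 0.071 and 0.079 m) or y of each of carton1_mid, carton2_mid, carton3_mid, carton4_mid, carton5_mid in the frame of tray_corner below 0.065 m) and ((y of carton1_mid in the frame of tray_corner between 0.121 and 0.129 m or y of carton2_mid in the frame of tray_corner between 0.121 and 0.129 m or y of carton3_mid in the frame of tray_corner between 0.121 and 0.129 m or y of carton4_mid in the frame of tray_corner between 0.121 and 0.129 m or y of carton5_mid in the frame of tray_corner between 0.121 and 0.129 m) or y of each of carton1_mid, carton2_mid, carton3_mid, carton4_mid, carton5_mid in the frame of tray_corner below 0.115 m) and ((y of carton1_mid in the frame of tray_corner between 0.171 and 0.179 m or y of carton2_mid in the frame of tray_corner between 0.171 and 0.179 m or y of carton3_mid in the frame of tray_corner between 0.171 and 0.179 m or y of carton4_mid in the frame of tray_corner between 0.171 and 0.179 m or y of carton5_mid in the frame of tray_corner between 0.171 and 0.179 m) or y of each of carton1_mid, carton2_mid, carton3_mid, carton4_mid, carton5_mid in the frame of tray_corner below 0.165 m) and ((y of gauge_grip in the frame of tray_corner between 0.052 and 0.062 m and (y of carton1_mid in the frame of tray_corner between 0.021 and 0.029 m or y of carton2_mid in the frame of tray_corner between 0.021 and 0.029 m or y of carton3_mid in the frame of tray_corner between 0.021 and 0.029 m or y of carton4_mid in the frame of tray_corner between 0.021 and 0.029 m or y of carton5_mid in the frame of tray_corner between 0.021 and 0.029 m) and y of each of carton1_mid, carton2_mid, carton3_mid, carton4_mid, carton5_mid in the frame of tray_corner below 0.035 m) or (y of gauge_grip in the frame of tray_corner between 0.102 and 0.112 m and (y of carton1_mid in the frame of tray_corner between 0.071 and 0.079 m or y of carton2_mid in the frame of tray_corner between 0.071 and 0.079 m or y of carton3_mid in the frame of tray_corner between 0.071 and 0.079 m or y of carton4_mid in the frame of tray_corner between 0.071 and 0.079 m or y of carton5_mid in the frame of tray_corner between 0.071 and 0.079 m) and y of each of carton1_mid, carton2_mid, carton3_mid, carton4_mid, carton5_mid in the frame of tray_corner below 0.085 m) or (y of gauge_grip in the frame of tray_corner between 0.152 and 0.162 m and (y of carton1_mid in the frame of tray_corner between 0.121 and 0.129 m or y of carton2_mid in the frame of tray_corner between 0.121 and 0.129 m or y of carton3_mid in the frame of tray_corner between 0.121 and 0.129 m or y of carton4_mid in the frame of tray_corner between 0.121 and 0.129 m or y of carton5_mid in the frame of tray_corner between 0.121 and 0.129 m) and y of each of carton1_mid, carton2_mid, carton3_mid, carton4_mid, carton5_mid in the frame of tray_corner below 0.135 m) or (y of gauge_grip in the frame of tray_corner between 0.202 and 0.212 m and (y of carton1_mid in the frame of tray_corner between 0.171 and 0.179 m or y of carton2_mid in the frame of tray_corner between 0.171 and 0.179 m or y of carton3_mid in the frame of tray_corner between 0.171 and 0.179 m or y of carton4_mid in the frame of tray_corner between 0.171 and 0.179 m or y of carton5_mid in the frame of tray_corner between 0.171 and 0.179 m) and y of each of carton1_mid, carton2_mid, carton3_mid, carton4_mid, carton5_mid in the frame of tray_corner below 0.185 m) or (y of gauge_grip in the frame of tray_corner between 0.252 and 0.262 m and (y of carton1_mid in the frame of tray_corner between 0.221 and 0.229 m or y of carton2_mid in the frame of tray_corner between 0.221 and 0.229 m or y of carton3_mid in the frame of tray_corner between 0.221 and 0.229 m or y of carton4_mid in the frame of tray_corner between 0.221 and 0.229 m or y of carton5_mid in the frame of tray_corner between 0.221 and 0.229 m) and y of each of carton1_mid, carton2_mid, carton3_mid, carton4_mid, carton5_mid in the frame of tray_corner below 0.235 m)) and x of gauge_grip in the frame of tray_corner between -0.048 and -0.036 m and z of gauge_grip in the frame of tray_corner between 0.099 and 0.105 m and angle between the x axis of gauge_grip and the x axis of tray_corner, either way round below 0.1 rad); the robot touches nothing.
It fails at once if the mug, tin or stapler is displaced by more than 40 mm (distance of any of mug_mid, tin_mid, stapler_mid from where it was at the start of the episode above 0.04 m).
Of carton1, carton2, carton3, carton4, carton5 only 3 to 5 are there at a start; the rules pass over those that are not, and their reading is None.
At some moment in a run one of carton1, carton2, carton3, carton4, carton5 may be knocked a few centimetres aside while the robot is not near it.
It also fails if it takes over 210 s, if anything falls off the work surface, if the arm or the gripper's body presses on something with over 40 N, if the wrist force passes 120 N, or if a joint passes its speed limit or range.

## Working session

There is one attempt and no reset: what is moved stays moved. The work goes in short steps, Python scripts to look and compute and a tool call to move; the robot and the scene stay as the last step left them, time stands still between calls to the robot, and variables do not carry over. Pictures are saved under pics/ and viewed, at most 16 in all, crops included, and the job is handed in when it is done.

Besides the shell and the picture viewer there is one more tool, called after ">>>" as name(argument=value, ...) on one line, values as JSON. step_arm: Moves the arm, as the interface text tells. Its arguments: {"type":"object","properties":{"steps":{"type":"array"},"claw":{"type":"number"},"grip_force":{"type":"number"}},"required":["steps"]}

```bash
mkdir -p pics; cat > h.py <<'E'
import numpy as np, cv2
from plant import sensors, vision, finish_job, r
from scipy.spatial.transform import Rotation as R
def snap(n,f=None):
    s=vision.snapshot(n)
    if f: cv2.imwrite('pics/'+f,s['img'][:,:,::-1])
    return s
def rot(s):
    a=np.array(s['rotation']); return a if a.shape==(3,3) else R.from_quat(a).as_matrix()
def p2w(s,u,v,z):
    d=rot(s)@np.array([(u-s['cx'])/s['fx'],(v-s['cy'])/s['fy'],1.]); p=np.array(s['position']); return p+d*(z-p[2])/d[2]
def w2p(s,p):
    c=rot(s).T@(np.array(p)-np.array(s['position'])); return s['fx']*c[0]/c[2]+s['cx'],s['fy']*c[1]/c[2]+s['cy']
E
python3 - <<'E'
from h import *
print(r.tip_extent); st=sensors.get_state(); print(st)
for n in ['scene','side','wrist']:
    s=snap(n,n+'0.png'); print(n,s['fx'],s['cx'],s['cy'],s['position'],s['rotation'])
    np.save(n+'0.npy',s,allow_pickle=True)
a=cv2.imread('pics/scene0.png');b=cv2.imread('pics/side0.png')
E
```

```text
0.019
{'clock': 0.0, 'q': array([ 1.30080468,  0.69004791, -0.19451482,  1.56634414,  0.15733839,
        0.90248274, -0.21512979]), 'qd': array([ 8.29511987e-04,  9.46719239e-05,  1.66360793e-03, -2.35624986e-04,
       -1.59994375e-04, -7.55759749e-05,  1.21451195e-03]), 'joint_torque': array([-4.26427032e-04, -5.27568948e+01, -1.26658592e+00, -1.53433120e+01,
       -5.24848409e-02,  6.52545306e-03,  1.68167267e-04]), 'tool_pos': array([ 0.1867313 , -0.59582572,  0.2568701 ]), 'eef_rot': array([ 9.88479569e-01,  1.51351422e-01, -2.19934516e-04, -9.16970296e-04]), 'contact_force': array([ 0.26677234, -0.40565135, -0.34284182]), 'moment': array([-0.04115581, -0.0137213 , -0.02594496]), 'finger_force': 0.0, 'opening': 1.0008738151522174}
scene 441.2333852660492 320.0769036071619 190.90239295306796 [ 1.13717474 -0.33930498  0.91323076] [ 0.8134021   0.4808367  -0.171148   -0.27907248]
side 489.03395246480994 313.1835935837387 199.9935906489092 [ 0.44838641 -0.96043162  1.08234907] [ 0.92664257 -0.06555401  0.01998456 -0.3696442 ]
wrist 300.3016067395059 323.58037379803886 201.23425480886974 [ 0.2647943  -0.57119259  0.38350837] [ 0.79630275 -0.58430968 -0.09310455  0.12576039]
```

View pics/scene0.png

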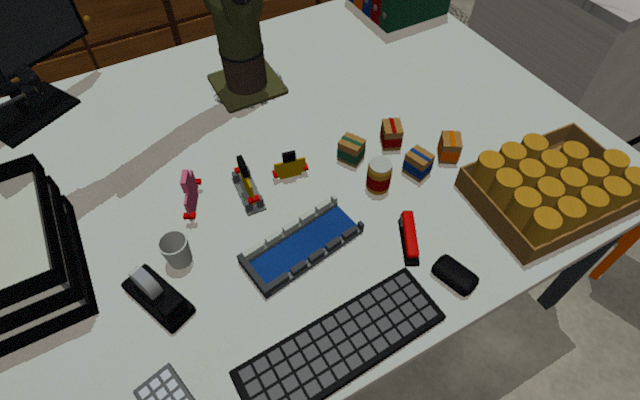

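View pics/side0.png

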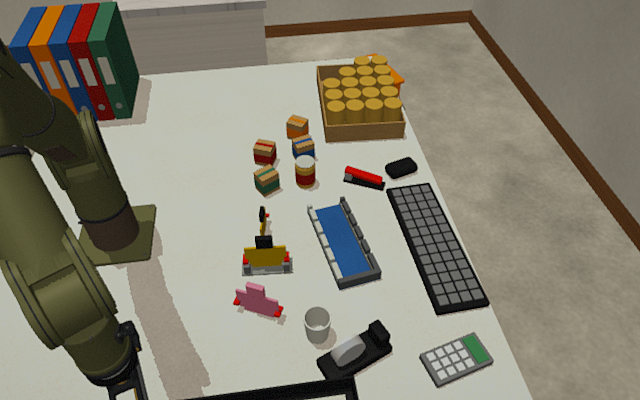

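The scene shows four cartons: green (350,149), red (391,133), orange (450,147) and blue (418,161); the white one is absent. Three gauges are visible: pink (190,193), yellow in the grey stand (247,183) and a smaller loose yellow one (290,165). The larger yellow one in the stand fits. I'll confirm it in an enlarged crop along with the tray.

```bash
python3 - <<'E'
import cv2,numpy as np
a=cv2.imread('pics/scene0.png');b=cv2.imread('pics/side0.png')
z=lambda i,x0,x1,y0,y1,k:cv2.resize(i[y0:y1,x0:x1],None,fx=k,fy=k,interpolation=cv2.INTER_CUBIC)
t=z(a,230,370,190,300,4); g=z(b,230,390,190,300,4)
c=z(a,220,320,140,220,3)
m=np.zeros((600,800,3),np.uint8)
t=z(a,170,370,135,300,3) #600x495
m[:495,:600]=t
cv2.imwrite('pics/c1.png',m[:495,:600])
m2=z(b,225,395,140,300,3.6);cv2.imwrite('pics/c2.png',m2)
cv2.imwrite('pics/c3.png',z(a,330,470,110,200,5))
print(m2.shape)
E
```

```text
(576, 612, 3)
```

View pics/c1.png

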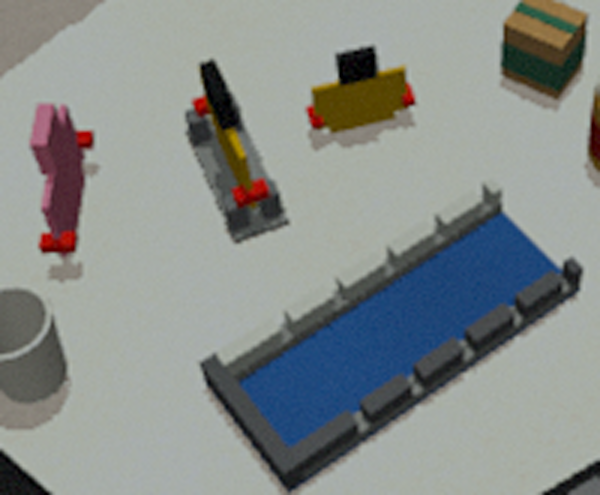

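View pics/c2.png

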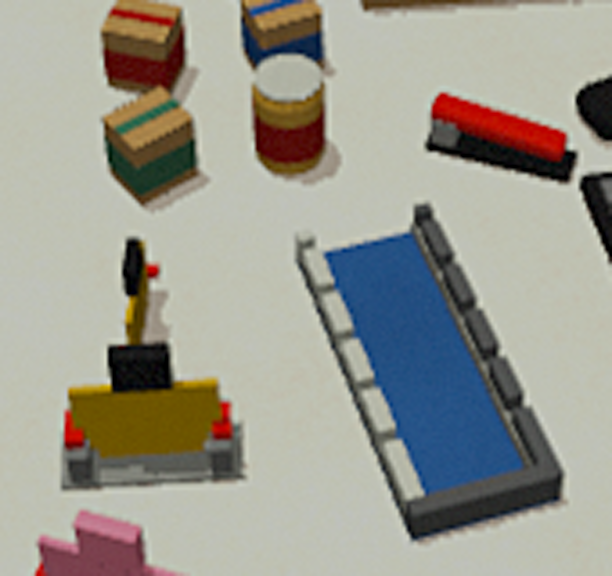

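View pics/c3.png

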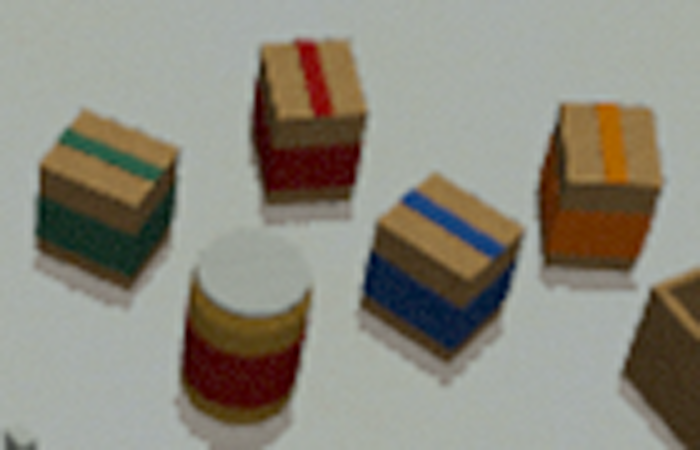

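Confirmed: the large yellow gauge stands in the grey stand, with its handle at scene px (243,167). The other yellow one (290,165) is smaller and loose, so I leave it alone. The tray's dark end wall is at the lower left of the scene, the dark reference rail faces the camera and the open end is at the upper right. Next I fit poses by silhouette.

```bash
cat > fit.py <<'E'
from h import *
from scipy.optimize import minimize
K=4
def box(c,yaw,d):
    o=np.array([[i,j,k] for i in(-.5,.5) for j in(-.5,.5) for k in(-.5,.5)])*d
    return o@R.from_euler('z',yaw).as_matrix().T+c
def fill(img,s,pts,val,win):
    p=np.array([w2p(s,q) for q in pts]); p=(p-np.array(win[:2])+.5)*K-.5
    h=cv2.convexHull(np.round(p*16).astype(np.int32)); cv2.fillConvexPoly(img,h,val,shift=4)
def comp(score,thr,win,seed):
    x0,y0,x1,y1=win
    f=cv2.resize(score[y0:y1,x0:x1].astype(np.float32),None,fx=K,fy=K,interpolation=cv2.INTER_LINEAR)
    m=(f>thr).astype(np.uint8); n,l=cv2.connectedComponents(m); 
    return (l==l[int((seed[1]-y0)*K),int((seed[0]-x0)*K)]).astype(np.uint8)*m
def best(render,masks,inits,scale):
    def cost(p): return sum(1-(a&m).sum()/max(1,(a|m).sum()) for a,m in zip(render(p),masks))
    out=[]
    for i in inits:
        i=np.array(i,float); sim=np.vstack([i]+[i+np.eye(len(i))[k]*scale[k] for k in range(len(i))])
        q=minimize(cost,i,method='Nelder-Mead',options=dict(initial_simplex=sim,xatol=1e-4,fatol=1e-5,maxiter=400))
        q=minimize(cost,q.x,method='Nelder-Mead',options=dict(initial_simplex=np.vstack([q.x]+[q.x+np.eye(len(i))[k]*scale[k]*.3 for k in range(len(i))])))
        out.append((q.fun,q.x))
    return sorted(out,key=lambda t:t[0])
def sat(s): i=s['img'].astype(int); return i.max(2)-i.min(2)
def carton(views,p0,zc=.035,thr=45,d=(.06,.05,.07)):
    # views: list of (s, seed)
    ms=[];ws=[]
    for s,seed in views:
        w=(max(0,seed[0]-30),max(0,seed[1]-30),min(640,seed[0]+30),min(400,seed[1]+30)); ws.append(w); ms.append(comp(sat(s),thr,w,seed))
    def ren(p):
        o=[]
        for (s,_),w,m in zip(views,ws,ms):
            a=np.zeros_like(m); fill(a,s,box([p[0],p[1],zc],p[2],np.array(d)),1,w); o.append(a)
        return o
    return best(ren,ms,[[p0[0],p0[1],y] for y in np.arange(0,np.pi,np.pi/6)],[.01,.01,.2])
def tray(views,inits):
    ms=[];ws=[]
    for s,w,seed in views:
        i=s['img'].astype(int); ws.append(w); ms.append(comp(i[:,:,2]-i[:,:,0],50,w,seed))
    def ren(p):
        M=R.from_euler('z',p[2]).as_matrix(); T=lambda b: b@M.T+[p[0],p[1],.004]
        o=[]
        for (s,w,_),m in zip(views,ws,ms):
            a=np.zeros_like(m)
            fill(a,s,T(np.array([[0,0,0],[-.084,0,0],[-.084,.272,0],[0,.272,0]])),1,w)
            for c,d in [([.008,.128,.013],[.016,.288,.034]),([-.092,.128,.013],[.016,.288,.034]),([-.042,-.008,.013],[.116,.016,.034])]:
                fill(a,s,T(box(c,0,np.array(d))),0,w)
            o.append(a)
        return o
    return best(ren,ms,inits,[.01,.01,.1])
E
python3 - <<'E'
from fit import *
sc=np.load('scene0.npy',allow_pickle=True).item(); sd=np.load('side0.npy',allow_pickle=True).item()
V={'red':[(sc,(391,138)),(sd,(265,155))],'green':[(sc,(351,152)),(sd,(267,181))],'orange':[(sc,(449,150)),(sd,(297,128))],'blue':[(sc,(418,163))]}
for n,v in V.items():
    p0=p2w(sc,*v[0][1],.035)
    for f,x in carton(v,p0)[:2]: print(n,len(v),round(f,3),x.round(4),np.degrees(x[2]).round(1))
t=tray([(sc,(225,180,375,310),(305,245)),(sd,(290,180,400,300),(340,240))],[[*p2w(sc,268,285,.03)[:2],y] for y in np.radians([-60,-30,0,30,60,90,-90])])
for f,x in t[:2]: print('tray',round(f,3),x.round(4),np.degrees(x[2]))
# gauge handle
ms=[];ws=[]
for s,w,seed in [(sc,(230,145,262,190),(242,165)),(sd,(245,225,282,262),(264,242))]:
    ws.append(w); ms.append(comp(255-s['img'].max(2).astype(int),195,w,seed)); print('hm',ms[-1].sum()/16)
def ren(p):
    o=[]
    for s,w,m in zip((sc,sd),ws,ms):
        a=np.zeros_like(m); fill(a,s,box([p[0],p[1],p[2]],p[3],np.array([.044,.014,.04])),1,w); o.append(a)
    return o
g0=p2w(sc,243,167,.1)
for f,x in best(ren,ms,[[*g0[:2],.104,y] for y in np.radians([0,30,60,90,120,150])],[.01,.01,.01,.2])[:2]: print('gauge',round(f,3),x.round(4),np.degrees(x[3]))
for n,u,v,z in [('tin top',379,162,.09),('mug top',174,242,.08),('stap',408,237,.045),('small y',290,165,.04)]: print(n,p2w(sc,u,v,z).round(3))
# red lugs of gauge
for s,uv in [(sc,[(170+202/3,135+104/3),(170+250/3,135+190/3)]),(sd,[(225+76/3.6,140+420/3.6),(225+222/3.6,140+415/3.6)])]: print([p2w(s,*q,.04).round(3) for q in uv])
E
```

```text
red 2 1.41 [0.4434 0.2506 1.1636] 66.7
red 2 1.411 [0.4432 0.2508 1.1566] 66.3
green 2 1.293 [0.4414 0.1902 1.8076] 103.6
green 2 1.294 [ 0.4412  0.191  -1.3374] -76.6
orange 2 1.31 [0.563  0.3595 2.0758] 118.9
orange 2 1.311 [0.5627 0.3587 2.0579] 117.9
blue 1 0.717 [0.5296 0.2913 0.7339] 42.1
blue 1 0.717 [0.5296 0.2915 0.7329] 42.0Traceback (most recent call last):
  File "<stdin>", line 7, in <module>
  File "fit.py", line 50, in tray
    return best(ren,ms,inits,[.01,.01,.1])
  File "fit.py", line 20, in best
    q=minimize(cost,i,method='Nelder-Mead',options=dict(initial_simplex=sim,xatol=1e-4,fatol=1e-5,maxiter=400))
    res = _minimize_neldermead(fun, x0, args, callback, bounds=bounds,
                               **options)
    fsim[k] = func(sim[k])
              ~~~~^^^^^^^^
    fx = function(np.copy(x), *(wrapper_args + args))
  File "fit.py", line 16, in cost
    def cost(p): return sum(1-(a&m).sum()/max(1,(a|m).sum()) for a,m in zip(render(p),masks))
                                                                            ~~~~~~^^^
  File "fit.py", line 43, in ren
    for (s,w,_),m in zip(views,ws,ms):
        ^^^^^^^^^
ValueError: too many values to unpack (expected 2)
```

```bash
sed -i 's/for (s,w,_),m in zip(views,ws,ms)/for (s,w,_),m in zip(views,ms)/' fit.py
cat > run1.py <<'E'
from fit import *
sc=np.load('scene0.npy',allow_pickle=True).item(); sd=np.load('side0.npy',allow_pickle=True).item()
s_=sat(sc); print('sat desk',s_[100,300],s_[120,440],'col at red',s_[115:155,391].tolist())
V={'red':[(sc,(391,138)),(sd,(265,155))],'green':[(sc,(351,152)),(sd,(267,181))],'orange':[(sc,(449,150)),(sd,(297,128))],'blue':[(sc,(418,163))]}
for n,v in V.items():
    p0=p2w(sc,*v[0][1],.035)
    for f,x in carton(v,p0,thr=30)[:2]: print(n,len(v),round(f,3),x.round(4),np.degrees(x[2]).round(1))
t=tray([(sc,(225,180,375,310),(305,245)),(sd,(290,180,400,300),(340,240))],[[*p2w(sc,268,285,.03)[:2],y] for y in np.radians([-60,-30,0,30,60,90,-90])])
for f,x in t[:2]: print('tray',round(f,3),x.round(4),np.degrees(x[2]))
ms=[];ws=[]
for s,w,seed in [(sc,(230,145,262,190),(242,165)),(sd,(245,225,282,262),(264,242))]:
    ws.append(w); ms.append(comp(255-s['img'].max(2).astype(int),195,w,seed)); print('hm',ms[-1].sum()/16)
def ren(p):
    o=[]
    for s,w,m in zip((sc,sd),ws,ms):
        a=np.zeros_like(m); fill(a,s,box([p[0],p[1],p[2]],p[3],np.array([.044,.014,.04])),1,w); o.append(a)
    return o
g0=p2w(sc,243,167,.1)
for f,x in best(ren,ms,[[*g0[:2],.104,y] for y in np.radians([0,30,60,90,120,150])],[.01,.01,.01,.2])[:2]: print('gauge',round(f,3),x.round(4),np.degrees(x[3]))
for n,u,v,z in [('tin top',379,162,.09),('mug top',174,242,.08),('stap',408,237,.045),('small y',290,165,.04)]: print(n,p2w(sc,u,v,z).round(3))
for s,uv in [(sc,[(170+202/3,135+104/3),(170+250/3,135+190/3)]),(sd,[(225+76/3.6,140+420/3.6),(225+222/3.6,140+415/3.6)])]: print([p2w(s,*q,.04).round(3) for q in uv])
E
python3 run1.py
```

```text
sat desk 5 8 col at red [5, 7, 17, 72, 128, 127, 117, 116, 121, 118, 126, 99, 100, 86, 84, 78, 78, 81, 64, 43, 41, 42, 44, 38, 51, 55, 67, 65, 60, 61, 66, 64, 52, 44, 40, 29, 18, 12, 14, 8]
red 2 0.464 [0.4437 0.2566 2.637 ] 151.1
red 2 0.465 [0.4434 0.2566 2.6616] 152.5
green 2 1.061 [0.4379 0.1294 0.6943] 39.8
green 2 1.062 [0.4378 0.1299 0.7406] 42.4
orange 2 0.458 [0.5632 0.3663 2.507 ] 143.6
orange 2 0.458 [0.5626 0.3673 2.5142] 144.1
blue 1 0.446 [0.5508 0.276  0.4777] 27.4
blue 1 0.447 [0.5544 0.2728 1.8852] 108.0
tray 0.121 [ 0.6931 -0.2431  0.1581] 9.059894929628495
tray 0.121 [ 0.693  -0.2427  0.1618] 9.2686490244557
hm 155.125
hm 209.125
gauge 0.362 [ 0.4193 -0.1714  0.1055 -0.0882] -5.054314021350689
gauge 0.362 [ 0.42   -0.1716  0.1065 -0.0863] -4.946123378691847
tin top [0.555 0.137 0.09 ]
mug top [ 0.527 -0.384  0.08 ]
stap [0.75  0.093 0.045]
small y [ 0.414 -0.045  0.04 ]
[array([ 0.362, -0.173,  0.04 ]), array([ 0.469, -0.174,  0.04 ])]
[array([ 0.367, -0.159,  0.04 ]), array([ 0.474, -0.17 ,  0.04 ])]
```

```bash
sed -i 's/^def sat.*/def sat(s): i=s["img"].astype(int); return np.maximum(i.max(2)-i.min(2)-25,115-i.max(2))/; s/thr=45/thr=0/' fit.py; sed -i 's/,thr=30//;s/^s_=.*//' run1.py; python3 run1.py | grep -v hm
```

```text
red 2 0.463 [ 0.4442  0.2556 -0.4507] -25.8
red 2 0.463 [0.4443 0.2555 2.6889] 154.1
green 2 0.381 [0.4413 0.1263 0.534 ] 30.6
green 2 0.381 [0.4412 0.1266 0.5143] 29.5
orange 2 0.456 [0.5634 0.366  2.5204] 144.4
orange 2 0.456 [0.5634 0.366  2.5218] 144.5
blue 1 0.02 [0.57   0.2553 0.2975] 17.0
blue 1 0.02 [0.5699 0.2554 0.2991] 17.1
tray 0.121 [ 0.6931 -0.2431  0.1581] 9.059894929628495
tray 0.121 [ 0.693  -0.2427  0.1618] 9.2686490244557
gauge 0.362 [ 0.4193 -0.1714  0.1055 -0.0882] -5.054314021350689
gauge 0.362 [ 0.42   -0.1716  0.1065 -0.0863] -4.946123378691847
tin top [0.555 0.137 0.09 ]
mug top [ 0.527 -0.384  0.08 ]
stap [0.75  0.093 0.045]
small y [ 0.414 -0.045  0.04 ]
[array([ 0.362, -0.173,  0.04 ]), array([ 0.469, -0.174,  0.04 ])]
[array([ 0.367, -0.159,  0.04 ]), array([ 0.474, -0.17 ,  0.04 ])]
```

```bash
sed -i 's/^for n,v in V.items.*/V={n+str(k):[q] for n,v in V.items() for k,q in enumerate(v)}\nfor n,v in V.items():/; s/^t=tray.*/T=[(sc,(225,180,375,310),(305,245)),(sd,(290,180,400,300),(340,240))]\nt=sum([tray([q],[[.693,-.243,.16]]) for q in T],[])/; s/p0=p2w(sc,\*v\[0\]\[1\]/p0=p2w(v[0][0],*v[0][1]/' run1.py; python3 run1.py | egrep 'red|green|orange|blue|tray'
```

```text
red0 1 0.022 [0.4446 0.2553 2.6939] 154.3
red0 1 0.022 [0.4446 0.2552 2.6921] 154.2
red1 1 0.433 [0.4442 0.2578 2.7078] 155.1
red1 1 0.433 [0.4443 0.2578 2.7075] 155.1
green0 1 0.025 [0.4412 0.1261 0.5385] 30.9
green0 1 0.026 [0.4412 0.1262 0.5242] 30.0
green1 1 0.342 [0.4414 0.1287 0.5289] 30.3
green1 1 0.342 [0.4415 0.1287 0.5294] 30.3
orange0 1 0.032 [0.5636 0.3658 2.5357] 145.3
orange0 1 0.121 [0.5636 0.3657 0.7695] 44.1
orange1 1 0.418 [0.5632 0.3581 2.1531] 123.4
orange1 1 0.42 [0.5635 0.3633 2.2946] 131.5
blue0 1 0.02 [0.57   0.2553 0.2975] 17.0
blue0 1 0.02 [0.5699 0.2554 0.2991] 17.1
tray 0.068 [ 0.6942 -0.2427  0.1687] 9.666829807406293
tray 0.047 [ 0.6929 -0.2431  0.1579] 9.046139697364321
```

```bash
cat > go.py <<'E'
import sys; from h import *
def go(x,y,z,psi):
    st=sensors.get_state(); p=st['tool_pos']; M=R.from_quat(st['eef_rot']).as_matrix()
    cur=np.degrees(np.arctan2(M[1,0],M[0,0])); d=M.T@(np.array([x,y,z])-p)*100
    t=(cur-psi+180)%360-180
    tilt=np.degrees(M.T@np.cross(M[:,2],[0,0,-1]))
    print('t %.1f pos %s psi %.1f | shift cm %s turn z %.1f tilt fix %s | q7 %.2f'%(st['clock'],p.round(4),cur,d.round(2),t,tilt.round(2),st['q'][6]),'F',st['contact_force'].round(1),'open',round(st['opening'],3))
if __name__=='__main__': go(*map(float,sys.argv[1:5]))
E
python3 go.py .57 .2554 .2 107
```

```text
t 0.1 pos [ 0.1868 -0.596   0.2571] psi 17.4 | shift cm [ 62.04 -69.76   5.8 ] turn z -89.6 tilt fix [-0.08  0.01  0.  ] | q7 -0.22 F [-0.1  0.5  0.6] open 0.997
```

>>> step_arm(steps=[[[3.4,-3.9,0],[0,0,0]],[[3.4,-3.9,0],[0,0,0]],[[3.4,-3.9,0],[0,0,0]],[[3.4,-3.9,0],[0,0,0]],[[3.4,-3.9,0],[0,0,0]],[[3.4,-3.9,0],[0,0,0]],[[3.4,-3.9,0],[0,0,0]],[[3.4,-3.9,0],[0,0,0]],[[3.4,-3.9,0],[0,0,0]],[[3.4,-3.9,0],[0,0,0]],[[3.4,-3.9,0],[0,0,0]],[[3.4,-3.9,0],[0,0,0]]], claw=1, grip_force=20)

```text
clock: 1.65
tool_pos: [0.4368, -0.0262, 0.2577]
eef_rot: [0.988, 0.151, 0.0, 0.0]
contact_force: [1.3, -0.9, -0.0]
opening: 1.0
finger_force: 0.0
```

>>> step_arm(steps=[[[3.5,-3.85,1],[0,0,0]],[[3.5,-3.85,1],[0,0,0]],[[3.5,-3.85,1],[0,0,0]],[[3.5,-3.85,1],[0,0,0]],[[3.5,-3.85,0.8],[0,0,0]],[[3.5,-3.85,1],[0,0,0]],[[0,0,0],[0,0,-10]],[[0,0,0],[0,0,-10]],[[0,0,0],[0,0,-10]],[[0,0,0],[0,0,-10]],[[0,0,0],[0,0,-10]],[[0,0,0],[0,0,-10]]])

```text
clock: 3.15
tool_pos: [0.5674, 0.2553, 0.1994]
eef_rot: [0.779, 0.628, -0.0, 0.0]
contact_force: [-0.8, -0.3, -1.3]
opening: 0.997
finger_force: 0.0
```

>>> step_arm(steps=[[[0,0,0],[0,0,-10]],[[0,0,0],[0,0,-10]],[[0,0,0],[0,0,-9.6]],[[0,0,0],[0,0,0]],[[0,0,0],[0,0,0]]])

```text
clock: 3.78
tool_pos: [0.5675, 0.2553, 0.1995]
eef_rot: [0.596, 0.803, -0.0, -0.0]
contact_force: [0.4, -0.4, -0.4]
opening: 1.002
finger_force: 0.0
```

```bash
cat > look.py <<'E'
from fit import *; from go import go
import sys
# wrist look at carton: fit from wrist near x,y
def find(name,x,y,view='scene',zc=.035):
    s=snap(view); u,v=w2p(s,[x,y,zc+.02]); f,q=carton([(s,(int(u),int(v)))],(x,y),zc=zc)[0]
    print(name,view,round(f,3),q[:2].round(4),'theta %.1f'%((np.degrees(q[2])+90)%180-90),'px',int(u),int(v)); return q
E
python3 - <<'E'
from look import *
go(.57,.2554,.056,107)
s=snap('wrist','w1.png'); print(w2p(s,[.57,.2554,.07]))
find('blue',.57,.2554)
E
```

```text
t 3.8 pos [0.5675 0.2553 0.1995] psi 106.8 | shift cm [-0.06  0.24 14.35] turn z -0.2 tilt fix [-0.02  0.01 -0.  ] | q7 -0.63 F [ 0.4 -0.4 -0.4] open 1.002
(np.float64(324.56988987860797), np.float64(199.25388644878655))
blue scene 0.026 [0.5698 0.2553] theta 18.3 px 418 158
```

View pics/w1.png

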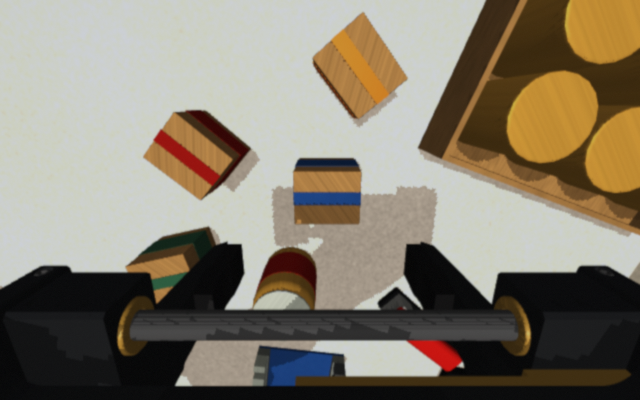

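The wrist view shows the blue carton's top at (328,197), square to the jaws, with its long side along the closing line. Green, red and orange are in the background, and the tin at (287,285) is clear.

>>> step_arm(steps=[[[0,0.2,3],[0,0,0]],[[0,0,3],[0,0,0]],[[0,0,3],[0,0,0]],[[0,0,2.5],[0,0,0]],[[0,0,1.8],[0,0,0]],[[0,0,1],[0,0,0]],[[0,0,0],[0,0,0]],[[0,0,0],[0,0,0]]])

```text
clock: 4.88
tool_pos: [0.5701, 0.2565, 0.0576]
eef_rot: [0.595, 0.804, 0.001, 0.0]
contact_force: [0.5, 0.1, 0.1]
opening: 1.002
finger_force: 0.0
```

>>> step_arm(steps=[[[0,0,0],[0,0,0]],[[0,0,0],[0,0,0]],[[0,0,0],[0,0,0]],[[0,0,0],[0,0,0]],[[0,0,0],[0,0,0]],[[0,0,0],[0,0,0]]], claw=-1, grip_force=15)

```text
clock: 5.62
tool_pos: [0.5697, 0.2561, 0.057]
eef_rot: [0.595, 0.804, 0.0, 0.0]
contact_force: [1.2, -0.4, 2.9]
opening: 0.675
finger_force: 15.0
```

>>> step_arm(steps=[[[0,0,-1.5],[0,0,0]],[[0,0,-3],[0,0,0]],[[0,0,-3],[0,0,0]],[[0,0,-3],[0,0,0]],[[0,0,-3],[0,0,0]]])

```text
clock: 6.25
tool_pos: [0.5691, 0.2559, 0.1932]
eef_rot: [0.595, 0.804, -0.0, -0.0]
contact_force: [-0.0, 0.4, -1.9]
opening: 0.679
finger_force: 15.0
```

```bash
cat > home.py <<'E'
from look import *
C=np.array([.6935,-.243]); YAW=9.3
def t2w(x,y):
    a=np.radians(YAW); return C+np.array([np.cos(a)*x-np.sin(a)*y,np.sin(a)*x+np.cos(a)*y])/1000
E
python3 - <<'E'
from home import *
x,y=t2w(-33,30); print(x,y); go(x,y,.185,YAW+90)
E
```

```text
0.6560856467254745 -0.2187272546042067
t 6.2 pos [0.5691 0.2559 0.1932] psi 107.0 | shift cm [-47.93  -5.58   0.82] turn z 7.7 tilt fix [-0.02  0.   -0.  ] | q7 -0.64 F [-0.   0.4 -1.9] open 0.679
```

>>> step_arm(steps=[[[-5.8,-0.68,0],[0,0,0]],[[-6,-0.7,0],[0,0,0]],[[-6,-0.7,0],[0,0,0]],[[-6,-0.7,0],[0,0,0]],[[-6,-0.7,0],[0,0,0]],[[-6,-0.7,0],[0,0,0]],[[-6,-0.7,0],[0,0,0]],[[-6,-0.7,0],[0,0,0]],[[0,0,0],[0,0,7.7]],[[0,0,0],[0,0,0]],[[0,0,0],[0,0,0]]])

```text
clock: 7.62
tool_pos: [0.6559, -0.2156, 0.1921]
eef_rot: [0.646, 0.764, 0.0, -0.0]
contact_force: [-0.7, 1.0, -1.3]
opening: 0.679
finger_force: 15.0
```

```bash
python3 - <<'E'
from home import *
x,y=t2w(-34,30); go(x,y,.062,YAW+90)
s=snap('wrist','w2.png')
s2=snap('scene')
for n,a,b in [('red',.4446,.2553),('green',.4412,.1262),('orange',.5636,.3658)]:
    s=s2;u,v=w2p(s,[a,b,.055]); f,q=carton([(s,(int(u),int(v)))],(a,b))[0]; print(n,round(f,3),q.round(4))
i=s2['img'][170:310,210:380];cv2.imwrite('pics/sc2.png',cv2.resize(i[:,:,::-1],None,fx=4,fy=4,interpolation=cv2.INTER_CUBIC))
E
```

```text
t 7.6 pos [ 0.6559 -0.2156  0.1921] psi 99.6 | shift cm [-0.32 -0.14 13.01] turn z 0.3 tilt fix [ 0.01 -0.05  0.  ] | q7 0.02 F [-0.7  1.  -1.3] open 0.679
red 0.028 [0.444  0.2556 2.6744]
green 0.029 [0.4409 0.1262 3.6899]
orange 0.035 [0.5634 0.3662 2.5258]
```

View pics/w2.png

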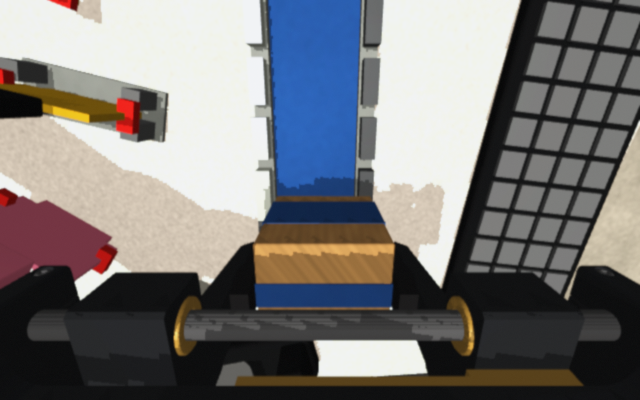

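The wrist view shows the tray rails running straight up the image (inner edges at u≈268 and u≈361) with slots at v≈50, 112 and 167. The held blue carton is square to them. I'll check these pixels against the tray estimate.

```bash
python3 - <<'E'
from home import *
s=snap('wrist')
for y in (57,107,157,207):
    print(y,[np.round(w2p(s,[*t2w(x,y),.034])) for x in (-100,-84,0,16)])
i=s['img'].astype(int)
b=(i[:,:,2]-i[:,:,0])>50
for v in (20,80,140,170):
    xs=np.where(b[v,240:400])[0]+240; print(v,xs.min(),xs.max())
    # floor edges to world->tray
    a=np.radians(YAW)
    for u,z in ((xs.min()-.5,.004),(xs.max()+.5,.004),(xs.max()+.5,.034)):
        d=(p2w(s,u,v,z)[:2]-C)*1000; print('   ',z,np.round([np.cos(a)*d[0]+np.sin(a)*d[1],-np.sin(a)*d[0]+np.cos(a)*d[1]],1))
E
```

```text
57 [array([252., 166.]), array([269., 166.]), array([356., 166.]), array([373., 166.])]
107 [array([248., 111.]), array([266., 111.]), array([358., 112.]), array([376., 112.])]
157 [array([244.,  50.]), array([262.,  50.]), array([361.,  51.]), array([379.,  51.])]
207 [array([239., -18.]), array([259., -18.]), array([363., -18.]), array([383., -18.])]
20 269 359
    0.004 [-82.5 186.9]
    0.004 [  1.3 187.2]
    0.034 [ -1.8 180.2]
80 272 357
    0.004 [-82.3 135.5]
    0.004 [  1.5 135.9]
    0.034 [ -1.7 133.8]
140 275 355
    0.004 [-82.   77.9]
    0.004 [ 1.7 78.3]
    0.034 [-1.5 81.6]
170 276 354
    0.004 [-82.4  46.4]
    0.004 [ 1.8 46.7]
    0.034 [-1.4 53.1]
```

>>> step_arm(steps=[[[-0.3,-0.2,2],[0,0,0.3]],[[0,0,3],[0,0,0]],[[0,0,3],[0,0,0]],[[0,0,2.5],[0,0,0]],[[0,0,1.5],[0,0,0]],[[0,0,0.6],[0,0,0]],[[0,0,0],[0,0,0]],[[0,0,0],[0,0,0]]])

```text
clock: 8.78
tool_pos: [0.6552, -0.2208, 0.0668]
eef_rot: [0.649, 0.76, 0.0, 0.001]
contact_force: [0.3, 0.3, -0.5]
opening: 0.679
finger_force: 15.0
```

```bash
sed -i 's/^C=.*/C=np.array([.6945,-.2428])/' home.py; python3 - <<'E'
from home import *
x,y=t2w(-30,25); go(x,y,.061,YAW+90)
E
```

```text
Traceback (most recent call last):
  File "home.py", line 4, in t2w
    a=np.radians(YAW); return C+np.array([np.cos(a)*x-np.sin(a)*y,np.sin(a)*x+np.cos(a)*y])/1000
                 ^^^
NameError: name 'YAW' is not defined
```

```bash
sed -i 's/^C=.*/C=np.array([.6945,-.2428]); YAW=9.3/' home.py; python3 - <<'E'
from home import *
x,y=t2w(-30,25); go(x,y,.061,YAW+90)
E
```

```text
t 8.8 pos [ 0.6552 -0.2208  0.0668] psi 99.0 | shift cm [-0.31  0.52  0.58] turn z -0.3 tilt fix [0.1  0.04 0.  ] | q7 -0.05 F [ 0.3  0.3 -0.5] open 0.679
```

>>> step_arm(steps=[[[0,0,0.3],[0,0,-0.3]],[[0,0,0.2],[0,0,0]],[[0,0,0.05],[0,0,0]],[[0,0,0],[0,0,0]]])

```text
clock: 9.28
tool_pos: [0.6546, -0.2208, 0.061]
eef_rot: [0.647, 0.762, -0.0, 0.0]
contact_force: [-1.9, 0.8, 6.1]
opening: 0.683
finger_force: 15.0
```

>>> step_arm(steps=[[[0,0.2,0],[0,0,0]],[[0,0.15,0],[0,0,0]],[[0,0.1,0],[0,0,0]],[[0,0.05,0],[0,0,0]],[[0,0,0],[0,0,0]]])

```text
clock: 9.9
tool_pos: [0.658, -0.2206, 0.061]
eef_rot: [0.648, 0.762, -0.001, -0.001]
contact_force: [-5.7, 0.5, 8.6]
opening: 0.675
finger_force: 15.0
```

>>> step_arm(steps=[[[0,0.1,-0.05],[0,0,0]],[[0,0.1,0],[0,0,0]],[[0,0,0],[0,0,0]]])

```text
clock: 10.28
tool_pos: [0.6598, -0.2203, 0.061]
eef_rot: [0.647, 0.762, -0.002, -0.001]
contact_force: [-6.4, -0.9, 8.0]
opening: 0.684
finger_force: 15.0
```

>>> step_arm(steps=[[[-0.2,0,0],[0,0,0]],[[-0.1,0,0],[0,0,0]],[[-0.1,0,0],[0,0,0]],[[0,0,0],[0,0,0]]])

```text
clock: 10.78
tool_pos: [0.6599, -0.2207, 0.0611]
eef_rot: [0.647, 0.763, -0.0, -0.003]
contact_force: [-7.1, 4.5, 11.0]
opening: 0.677
finger_force: 15.0
```

>>> step_arm(steps=[[[0,0,-0.1],[0,0,0]],[[0,0.1,0],[0,0,0]],[[-0.1,0.1,0],[0,0,0]],[[-0.1,0,0],[0,0,0]],[[0,0,0],[0,0,0]]])

```text
clock: 11.4
tool_pos: [0.6603, -0.2213, 0.0613]
eef_rot: [0.646, 0.763, -0.001, -0.005]
contact_force: [-11.2, 7.2, 10.2]
opening: 0.675
finger_force: 15.0
```

```bash
python3 - <<'E'
from home import *
x,y=t2w(-30,25); go(x,y,.061,YAW+90)
E
```

```text
t 11.4 pos [ 0.6603 -0.2213  0.0613] psi 99.4 | shift cm [-0.18  0.03  0.03] turn z 0.1 tilt fix [-0.51 -0.36  0.  ] | q7 -0.03 F [-11.2   7.2  10.2] open 0.675
```

>>> step_arm(steps=[[[-0.15,0,-0.1],[0,0,0]],[[-0.15,0,0],[0,0,0]],[[-0.1,0,0],[0,0,0]],[[0,0,0],[0,0,0]]])

```text
clock: 11.9
tool_pos: [0.6605, -0.2229, 0.0614]
eef_rot: [0.646, 0.763, -0.0, -0.007]
contact_force: [-10.8, 9.6, 7.1]
opening: 0.676
finger_force: 15.0
```

```bash
python3 - <<'E'
from home import *
x,y=t2w(-30,25); go(x,y,.061,YAW+90)
s=snap('scene'); cv2.imwrite('pics/sc3.png',cv2.resize(s['img'][190:310,220:380,::-1],None,fx=4,fy=4,interpolation=cv2.INTER_CUBIC))
s=snap('wrist','w3.png')
E
```

```text
t 11.9 pos [ 0.6605 -0.2229  0.0614] psi 99.5 | shift cm [-0.02  0.03  0.04] turn z 0.2 tilt fix [-0.55 -0.57 -0.  ] | q7 -0.02 F [-10.8   9.6   7.1] open 0.676
```

View pics/sc3.png

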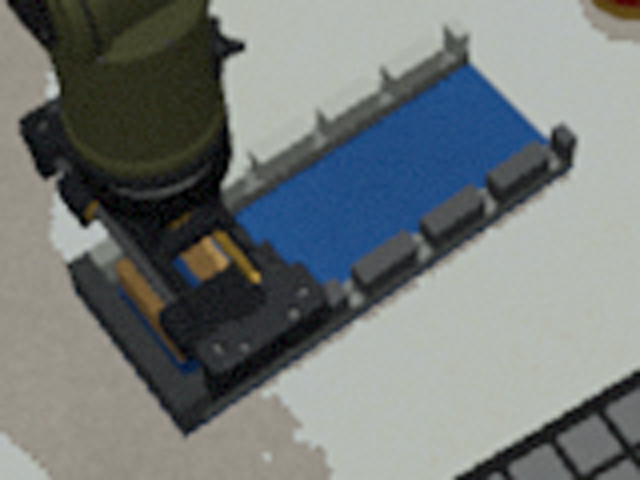

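>>> step_arm(steps=[[[-0.15,0,-0.05],[0,0,0]],[[-0.15,0,0],[0,0,0]],[[-0.1,0,0],[0,0,0]],[[0,0,0],[0,0,0]]])

```text
clock: 12.5
tool_pos: [0.6606, -0.223, 0.0615]
eef_rot: [0.646, 0.763, 0.001, -0.009]
contact_force: [-12.6, 14.1, 7.4]
opening: 0.683
finger_force: 15.0
```

>>> step_arm(steps=[[[-0.1,0,-0.05],[0,0,0]],[[-0.1,0,0],[0,0,0]],[[-0.1,0,0],[0,0,0]],[[0,0,0],[0,0,0]]])

```text
clock: 13.0
tool_pos: [0.6607, -0.2233, 0.0617]
eef_rot: [0.645, 0.764, 0.002, -0.011]
contact_force: [-13.4, 17.7, 8.0]
opening: 0.685
finger_force: 15.0
```

>>> step_arm(steps=[[[0.4,-0.3,0],[0,0,0]],[[0.4,-0.3,0],[0,0,0]],[[0.2,0,0],[0,0,0]],[[0,0,0],[0,0,0]]])

```text
clock: 13.5
tool_pos: [0.6589, -0.2242, 0.0632]
eef_rot: [0.647, 0.763, 0.002, -0.001]
contact_force: [1.1, 6.1, -2.3]
opening: 0.684
finger_force: 15.0
```

>>> step_arm(steps=[[[0,0,0],[0,0,0]],[[0,0,0],[0,0,0]],[[0,0,0],[0,0,0]],[[0,0,0],[0,0,0]]], claw=0.9)

```text
clock: 14.0
tool_pos: [0.6586, -0.2277, 0.0638]
eef_rot: [0.648, 0.762, -0.0, 0.0]
contact_force: [0.6, -1.3, 0.2]
opening: 0.951
finger_force: 0.0
```

>>> step_arm(steps=[[[0,0,-2],[0,0,0]],[[0,0,-3],[0,0,0]],[[0,0,-4],[0,0,0]],[[0,0,-4],[0,0,0]]])

```text
clock: 14.5
tool_pos: [0.6588, -0.227, 0.1965]
eef_rot: [0.647, 0.762, 0.0, 0.001]
contact_force: [0.4, -0.9, 0.5]
opening: 0.952
finger_force: 0.0
```

```bash
python3 - <<'E'
from home import *
q=t2w(-30,25); print(q)
find('blue',*q,zc=.039)
q=find('green',.4412,.1262); find('red',.4446,.2553); find('orange',.5636,.3658)
go(q[0],q[1],.2,30.5+90)
E
```

```text
[ 0.66085423 -0.22297672]
blue scene 0.582 [ 0.6693 -0.2239] theta 38.4 px 266 262
green scene 0.029 [0.4409 0.1262] theta 31.4 px 351 144
red scene 0.028 [0.444  0.2558] theta -26.2 px 391 129
orange scene 0.037 [0.5634 0.3662] theta -35.1 px 450 141
t 14.7 pos [ 0.6591 -0.2272  0.1957] psi 99.3 | shift cm [ 38.4  -15.82  -0.52] turn z -21.2 tilt fix [ 0.14  0.08 -0.  ] | q7 0.04 F [-0.7 -0.8  0.1] open 0.954
```

>>> step_arm(steps=[[[4.8,-2,0],[0,0,0]],[[4.8,-2,0],[0,0,0]],[[4.8,-2,0],[0,0,0]],[[4.8,-2,0],[0,0,0]],[[4.8,-2,0],[0,0,0]],[[4.8,-2,0],[0,0,0]],[[4.8,-1.9,0],[0,0,0]],[[4.8,-1.9,0],[0,0,0]],[[0,0,3],[0,0,-10]],[[0,0,3],[0,0,-10.5]],[[0,0,0],[0,0,-1]],[[0,0,0],[0,0,0]]])

```text
clock: 16.2
tool_pos: [0.4405, 0.1262, 0.134]
eef_rot: [0.495, 0.869, -0.0, -0.0]
contact_force: [-0.3, 1.2, 0.6]
opening: 0.949
finger_force: 0.0
```

```bash
python3 - <<'E'
from home import *
q=find('green',.441,.1262)
go(q[0],q[1],.056,31+90)
# check blue in tray: tan top mask
s=snap('scene','sc4.png'); cv2.imwrite('pics/sc4c.png',cv2.resize(s['img'][190:310,220:380,::-1],None,fx=4,fy=4,interpolation=cv2.INTER_CUBIC))
print([np.round((np.array(w2p(s,[*t2w(x,y),.074]))-[220,190])*4) for x,y in ((0,0),(-60,0),(-60,50),(0,50))])
E
```

```text
green scene 0.029 [0.4411 0.1259] theta 29.8 px 351 144
t 16.2 pos [0.4409 0.1263 0.1344] psi 120.6 | shift cm [-0.05 -0.01  7.84] turn z -0.4 tilt fix [0.05 0.01 0.  ] | q7 -0.63 F [ 0.8 -0.   0.2] open 0.949
[array([174., 342.]), array([114., 264.]), array([190., 215.]), array([252., 290.])]
```

View pics/sc4c.png

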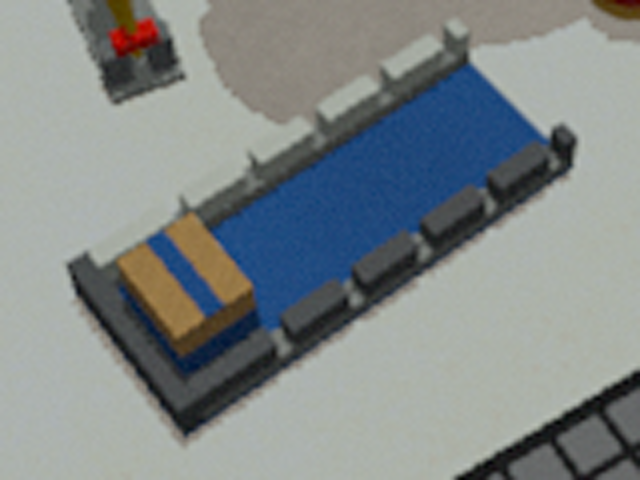

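The blue carton's top corners in the crop, (118,262), (190,213) and (255,290), match the predicted home position within about 1 px. It is seated square in the corner.

>>> step_arm(steps=[[[0,0,3],[0,0,0]],[[0,0,2.5],[0,0,0]],[[0,0,1.5],[0,0,0]],[[0,0,0.8],[0,0,0]],[[0,0,0],[0,0,0]]])

```text
clock: 16.92
tool_pos: [0.4408, 0.1264, 0.0559]
eef_rot: [0.494, 0.869, 0.0, 0.0]
contact_force: [0.2, -0.4, 0.2]
opening: 0.948
finger_force: 0.0
```

>>> step_arm(steps=[[[0,0,0],[0,0,0]],[[0,0,0],[0,0,0]],[[0,0,0],[0,0,0]],[[0,0,0],[0,0,0]],[[0,0,0],[0,0,0]]], claw=-1, grip_force=15)

```text
clock: 17.55
tool_pos: [0.4409, 0.1264, 0.0561]
eef_rot: [0.494, 0.869, 0.0, 0.0]
contact_force: [0.8, 0.7, 5.3]
opening: 0.677
finger_force: 15.0
```

>>> step_arm(steps=[[[0,0,-1.5],[0,0,0]],[[0,0,-3],[0,0,0]],[[0,0,-4],[0,0,0]],[[0,0,-4],[0,0,0]]])

```text
clock: 18.05
tool_pos: [0.4399, 0.1258, 0.1815]
eef_rot: [0.494, 0.869, -0.001, -0.001]
contact_force: [0.8, -0.3, -2.7]
opening: 0.677
finger_force: 15.0
```

```bash
python3 - <<'E'
from home import *
q=t2w(-33,80); go(*q,.18,YAW+90)
E
```

```text
t 18.1 pos [0.4399 0.1258 0.1815] psi 120.8 | shift cm [-36.05   2.86   0.13] turn z 21.5 tilt fix [-0.11 -0.02  0.  ] | q7 -0.56 F [ 0.8 -0.3 -2.7] open 0.677
```

>>> step_arm(steps=[[[-5.15,0.4,0],[0,0,0]],[[-5.15,0.4,0],[0,0,0]],[[-5.15,0.4,0],[0,0,0]],[[-5.15,0.4,0],[0,0,0]],[[-5.15,0.4,0],[0,0,0]],[[-5.15,0.43,0],[0,0,0]],[[-5.15,0.43,0],[0,0,0]],[[0,0,0],[0,0,10]],[[0,0,0],[0,0,10]],[[0,0,0],[0,0,1.5]],[[0,0,0],[0,0,0]],[[0,0,0],[0,0,0]]])

```text
clock: 19.55
tool_pos: [0.6495, -0.1686, 0.1805]
eef_rot: [0.647, 0.763, -0.0, -0.0]
contact_force: [-0.0, 0.2, -1.5]
opening: 0.679
finger_force: 15.0
```

```bash
python3 - <<'E'
from home import *
q=t2w(-33,80); go(*q,.062,YAW+90)
E
```

```text
t 19.6 pos [ 0.6495 -0.1686  0.1805] psi 99.4 | shift cm [-0.05 -0.05 11.85] turn z 0.1 tilt fix [-0.03 -0.   -0.  ] | q7 -0.09 F [-0.   0.2 -1.5] open 0.679
```

>>> step_arm(steps=[[[0,0,3],[0,0,0]],[[0,0,3],[0,0,0]],[[0,0,3],[0,0,0]],[[0,0,2],[0,0,0]],[[0,0,0.9],[0,0,0]],[[0,0,0.1],[0,0,0]],[[0,0,0],[0,0,0]]])

```text
clock: 20.42
tool_pos: [0.6504, -0.1686, 0.0617]
eef_rot: [0.647, 0.762, 0.001, 0.001]
contact_force: [-0.3, -0.1, -1.8]
opening: 0.677
finger_force: 15.0
```

>>> step_arm(steps=[[[0,0.2,0],[0,0,0]],[[0,0.2,0],[0,0,0]],[[-0.2,0.2,0],[0,0,0]],[[-0.2,0.2,0],[0,0,0]],[[-0.2,0,0],[0,0,0]],[[-0.2,0,0],[0,0,0]],[[-0.2,0,0],[0,0,0]],[[0,0,0],[0,0,0]]])

```text
clock: 21.42
tool_pos: [0.6523, -0.1723, 0.0608]
eef_rot: [0.646, 0.763, -0.003, -0.008]
contact_force: [-17.7, 7.1, 12.7]
opening: 0.678
finger_force: 15.0
```

```bash
python3 - <<'E'
from home import *
q=t2w(-30,75); go(*q,.06,YAW+90)
E
```

```text
t 21.4 pos [ 0.6523 -0.1723  0.0608] psi 99.4 | shift cm [-0.14  0.02  0.08] turn z 0.1 tilt fix [-0.84 -0.45  0.  ] | q7 -0.15 F [-17.7   7.1  12.7] open 0.678
```

>>> step_arm(steps=[[[0,-0.2,-0.15],[0,0,0]],[[-0.2,-0.2,0],[0,0,0]],[[-0.2,0,0],[0,0,0]],[[-0.2,0,0],[0,0,0]],[[-0.1,0,0],[0,0,0]],[[0,0,0],[0,0,0]]])

```text
clock: 22.18
tool_pos: [0.6526, -0.1753, 0.0615]
eef_rot: [0.646, 0.764, 0.002, -0.008]
contact_force: [-9.7, 14.1, 2.4]
opening: 0.679
finger_force: 15.0
```

```bash
python3 - <<'E'
from home import *
q=t2w(-30,75); go(*q,.06,YAW+90)
E
```

```text
t 22.2 pos [ 0.6526 -0.1753  0.0615] psi 99.6 | shift cm [0.16 0.05 0.15] turn z 0.3 tilt fix [-0.42 -0.78 -0.  ] | q7 -0.14 F [-9.7 14.1  2.4] open 0.679
```

>>> step_arm(steps=[[[0.4,-0.2,0.05],[0,0,0]],[[0.4,-0.3,0],[0,0,0]],[[0,0,0],[0,0,0]]])

```text
clock: 22.55
tool_pos: [0.6507, -0.1753, 0.0622]
eef_rot: [0.647, 0.762, 0.002, -0.001]
contact_force: [-1.2, 5.7, -1.9]
opening: 0.675
finger_force: 15.0
```

>>> step_arm(steps=[[[0,0,0],[0,0,0]],[[0,0,0],[0,0,0]],[[0,0,0],[0,0,0]],[[0,0,-2],[0,0,0]],[[0,0,-3],[0,0,0]],[[0,0,-4],[0,0,0]],[[0,0,-4],[0,0,0]],[[0,0,0],[0,0,0]]], claw=0.9)

```text
clock: 23.55
tool_pos: [0.6528, -0.1777, 0.1971]
eef_rot: [0.648, 0.762, 0.002, 0.004]
contact_force: [0.1, 0.4, -1.3]
opening: 0.947
finger_force: 0.0
```

```bash
python3 - <<'E'
from home import *
q=find('red',.4446,.2553); find('orange',.5636,.3658)
go(q[0],q[1],.2,-26+90)
E
```

```text
red scene 0.026 [0.4439 0.2557] theta -26.3 px 391 129
orange scene 0.036 [0.5633 0.3662] theta -35.4 px 450 141
t 23.6 pos [ 0.6502 -0.178   0.1928] psi 99.3 | shift cm [ 46.13 -13.36  -0.78] turn z 35.3 tilt fix [ 0.06  0.05 -0.  ] | q7 -0.07 F [-0.2  0.6 -1.7] open 0.949
```

>>> step_arm(steps=[[[5.77,-1.67,0],[0,0,0]],[[5.77,-1.67,0],[0,0,0]],[[5.77,-1.67,0],[0,0,0]],[[5.77,-1.67,0],[0,0,0]],[[5.77,-1.67,0],[0,0,0]],[[5.77,-1.67,0],[0,0,0]],[[5.77,-1.67,0],[0,0,0]],[[5.77,-1.67,0],[0,0,0]],[[0,0,0],[0,0,10]],[[0,0,2],[0,0,10]],[[0,0,2],[0,0,10]],[[0,0,2],[0,0,5.3]]])

```text
clock: 25.15
tool_pos: [0.4431, 0.2557, 0.1304]
eef_rot: [0.849, 0.529, -0.001, 0.0]
contact_force: [0.5, -0.4, -1.1]
opening: 0.95
finger_force: 0.0
```

```bash
python3 - <<'E'
from home import *
q=find('red',.4446,.2553)
go(q[0],q[1],.056,-26+90)
s=snap('scene','sc5.png'); cv2.imwrite('pics/sc5c.png',cv2.resize(s['img'][190:310,220:380,::-1],None,fx=4,fy=4,interpolation=cv2.INTER_CUBIC))
print([np.round((np.array(w2p(s,[*t2w(x,y),.074]))-[220,190])*4) for x,y in ((0,0),(-60,0),(-60,100),(0,100),(-60,50),(0,50))])
E
```

```text
red scene 0.461 [0.4437 0.2557] theta -25.4 px 391 129
t 25.2 pos [0.4419 0.255  0.1283] psi 63.7 | shift cm [0.18 0.15 7.23] turn z -0.3 tilt fix [-0.13  0.3   0.  ] | q7 -1.48 F [-0.9 -0.9 -0.8] open 0.953
[array([174., 342.]), array([114., 264.]), array([264., 168.]), array([327., 240.]), array([190., 215.]), array([252., 290.])]
```

View pics/sc5c.png

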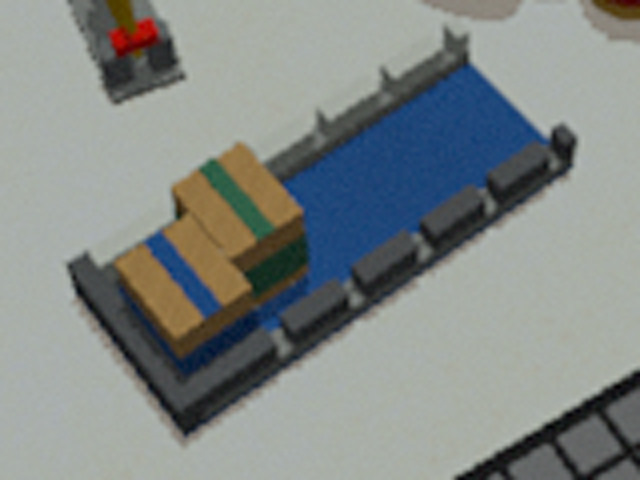

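The green carton's top corner is at (303,215) rather than the predicted (327,240), so it has been knocked about 21 mm toward the near rail, still upright. Blue is fine. I'll re-seat green first.

```bash
python3 - <<'E'
from home import *
s=snap('scene'); i=s['img'].astype(int)
# fit green by its top quad hand corners from crop (k=4)
obs=np.array([(240,143),(303,213),(173,190)])/4+[220,190]
for o in obs:
    d=(p2w(s,*o,.074)[:2]-C)*1000;a=np.radians(YAW); print(np.round([np.cos(a)*d[0]+np.sin(a)*d[1],-np.sin(a)*d[0]+np.cos(a)*d[1]],1))
q=t2w(-51,73); go(*q,.15,YAW+90)
E
```

```text
[-82.1  98.8]
[-22.2  99.7]
[-79.4  51.4]
t 25.3 pos [0.4426 0.2555 0.1305] psi 64.1 | shift cm [-30.82  36.03  -1.89] turn z -35.2 tilt fix [-0.08  0.21 -0.  ] | q7 -1.48 F [ 0.7 -0.5 -0.3] open 0.949
```

>>> step_arm(steps=[[[0,0,-4],[0,0,0]],[[-3.85,4.5,0],[0,0,0]],[[-3.85,4.5,0],[0,0,0]],[[-3.85,4.5,0],[0,0,0]],[[-3.85,4.5,0],[0,0,0]],[[-3.85,4.5,0],[0,0,0]],[[-3.85,4.5,0],[0,0,0]],[[-3.85,4.5,0],[0,0,0]],[[-3.85,4.5,0],[0,0,0]],[[0,0,0],[0,0,-10]],[[0,0,0],[0,0,-10]],[[0,0,0],[0,0,-10]]])

```text
clock: 26.8
tool_pos: [0.632, -0.179, 0.1724]
eef_rot: [0.679, 0.734, -0.0, 0.0]
contact_force: [-0.7, 0.4, -0.4]
opening: 0.948
finger_force: 0.0
```

>>> step_arm(steps=[[[0,0,0],[0,0,-5.2]],[[0,0,0],[0,0,0]],[[0,0,0],[0,0,0]]])

```text
clock: 27.18
tool_pos: [0.6322, -0.1787, 0.1721]
eef_rot: [0.649, 0.761, -0.0, 0.0]
contact_force: [0.7, 0.3, 0.3]
opening: 0.948
finger_force: 0.0
```

```bash
python3 - <<'E'
from home import *
q=t2w(-52,75); go(*q,.059,YAW+90)
E
```

```text
t 27.2 pos [ 0.6322 -0.1787  0.1721] psi 99.1 | shift cm [ 0.17 -0.09 11.31] turn z -0.2 tilt fix [0.01 0.02 0.  ] | q7 -0.12 F [0.7 0.3 0.3] open 0.948
```

>>> step_arm(steps=[[[0.2,-0.1,3],[0,0,0]],[[0,0,3],[0,0,0]],[[0,0,3],[0,0,0]],[[0,0,1.5],[0,0,0]],[[0,0,0.8],[0,0,0]],[[0,0,0],[0,0,0]]])

```text
clock: 27.92
tool_pos: [0.6312, -0.1766, 0.059]
eef_rot: [0.648, 0.762, 0.0, 0.0]
contact_force: [-0.8, 0.3, 1.0]
opening: 0.954
finger_force: 0.0
```

>>> step_arm(steps=[[[0,0,0],[0,0,0]],[[0,0,0],[0,0,0]],[[0,0,0],[0,0,0]],[[0,0,0],[0,0,0]],[[0,0,0],[0,0,0]],[[0.2,0.3,-0.15],[0,0,0]],[[0.1,0.5,0],[0,0,0]],[[0,0.5,0],[0,0,0]],[[0,0.5,0],[0,0,0]],[[0,0.4,0],[0,0,0]],[[0,0,0],[0,0,0]]], claw=-1)

```text
clock: 29.3
tool_pos: [0.6514, -0.1703, 0.0597]
eef_rot: [0.648, 0.762, -0.001, -0.001]
contact_force: [-2.5, -0.7, -2.4]
opening: 0.68
finger_force: 15.0
```

```bash
python3 - <<'E'
from home import *
q=t2w(-30,75); go(*q,.059,YAW+90)
E
```

```text
t 29.3 pos [ 0.6514 -0.1703  0.0597] psi 99.2 | shift cm [-0.35  0.09  0.07] turn z -0.1 tilt fix [-0.13  0.01 -0.  ] | q7 -0.19 F [-2.5 -0.7 -2.4] open 0.68
```

>>> step_arm(steps=[[[0,0.2,0],[0,0,0]],[[-0.2,0.2,0],[0,0,0]],[[-0.2,0,0],[0,0,0]],[[-0.2,0,0],[0,0,0]],[[-0.2,0,0],[0,0,0]],[[-0.2,0,0],[0,0,0]],[[-0.2,0,0.1],[0,0,0]],[[0,0.1,0],[0,0,0]],[[0,0,0],[0,0,0]]])

```text
clock: 30.42
tool_pos: [0.6525, -0.1745, 0.0597]
eef_rot: [0.647, 0.763, -0.002, -0.008]
contact_force: [-19.7, 10.3, 16.8]
opening: 0.676
finger_force: 14.9
```

```bash
python3 - <<'E'
from home import *
q=t2w(-30,75); go(*q,.059,YAW+90)
E
```

```text
t 30.4 pos [ 0.6525 -0.1745  0.0597] psi 99.4 | shift cm [0.08 0.04 0.07] turn z 0.1 tilt fix [-0.78 -0.57  0.  ] | q7 -0.16 F [-19.7  10.3  16.8] open 0.676
```

>>> step_arm(steps=[[[-0.2,-0.3,-0.1],[0,0,0]],[[-0.2,-0.2,0],[0,0,0]],[[0,0,0],[0,0,0]],[[0.4,-0.2,0],[0,0,0]],[[0.4,0,0],[0,0,0]],[[0,0,0],[0,0,0]]])

```text
clock: 31.18
tool_pos: [0.6521, -0.1761, 0.0604]
eef_rot: [0.648, 0.762, 0.002, -0.0]
contact_force: [-0.1, 6.1, -2.4]
opening: 0.68
finger_force: 15.0
```

>>> step_arm(steps=[[[0,0,0],[0,0,0]],[[0,0,0],[0,0,0]],[[0,0,0],[0,0,0]],[[0,0,0],[0,0,0]],[[0,0,-3],[0,0,0]],[[0,0,-4],[0,0,0]],[[0,0,-5],[0,0,0]],[[0,0,0],[0,0,0]]], claw=0.9)

```text
clock: 32.17
tool_pos: [0.6544, -0.1783, 0.1849]
eef_rot: [0.648, 0.761, 0.002, 0.004]
contact_force: [-0.1, 0.5, 0.0]
opening: 0.953
finger_force: 0.0
```

```bash
python3 - <<'E'
from home import *
q=find('red',.4446,.2553); find('orange',.5636,.3658)
go(q[0],q[1],.2,-26+90)
E
```

```text
red scene 0.026 [0.4441 0.2557] theta -26.6 px 391 129
orange scene 0.036 [0.5633 0.3662] theta -35.4 px 450 141
t 32.3 pos [ 0.6515 -0.1786  0.1805] psi 99.2 | shift cm [ 46.19 -13.53  -1.99] turn z 35.2 tilt fix [0.02 0.05 0.  ] | q7 -0.10 F [-0.4  0.2 -0.6] open 0.948
```

>>> step_arm(steps=[[[5.77,-1.69,0],[0,0,0]],[[5.77,-1.69,0],[0,0,0]],[[5.77,-1.69,0],[0,0,0]],[[5.77,-1.69,0],[0,0,0]],[[5.77,-1.69,0],[0,0,0]],[[5.77,-1.69,0],[0,0,0]],[[5.77,-1.69,0],[0,0,0]],[[5.77,-1.69,0],[0,0,0]],[[0,0,0],[0,0,10]],[[0,0,1.5],[0,0,10]],[[0,0,1.5],[0,0,10]],[[0,0,1.5],[0,0,5.3]]])

```text
clock: 33.78
tool_pos: [0.4435, 0.2549, 0.1335]
eef_rot: [0.849, 0.528, -0.001, 0.0]
contact_force: [-0.4, -0.7, -0.5]
opening: 0.951
finger_force: 0.0
```

```bash
python3 - <<'E'
from home import *
go(.4441,.2557,.056,-26.3+90)
s=snap('scene'); cv2.imwrite('pics/sc6c.png',cv2.resize(s['img'][190:310,220:380,::-1],None,fx=4,fy=4,interpolation=cv2.INTER_CUBIC))
E
```

```text
t 33.8 pos [0.4435 0.2549 0.1335] psi 63.7 | shift cm [0.12 0.03 7.75] turn z 0.0 tilt fix [-0.04  0.16 -0.  ] | q7 -1.51 F [-0.4 -0.7 -0.5] open 0.951
```

View pics/sc6c.png

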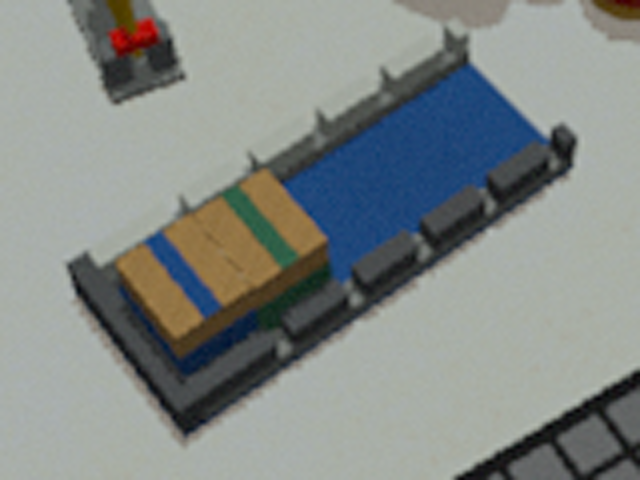

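Blue and green are now tight: the green corner is at (328,240) against the predicted (327,240). So the displacement was a knock. I take the red carton next.

>>> step_arm(steps=[[[0.1,0,3],[0,0,0]],[[0,0,2.5],[0,0,0]],[[0,0,1.5],[0,0,0]],[[0,0,0.75],[0,0,0]],[[0,0,0],[0,0,0]]])

```text
clock: 34.45
tool_pos: [0.4445, 0.2565, 0.0575]
eef_rot: [0.848, 0.529, -0.0, 0.0]
contact_force: [-0.2, 0.2, -0.7]
opening: 0.95
finger_force: 0.0
```

>>> step_arm(steps=[[[0,0,0],[0,0,0]],[[0,0,0],[0,0,0]],[[0,0,0],[0,0,0]],[[0,0,0],[0,0,0]],[[0,0,0],[0,0,0]],[[0,0,-1.5],[0,0,0]],[[0,0,-3],[0,0,0]],[[0,0,-4],[0,0,0]],[[0,0,-4],[0,0,0]],[[0,0,0],[0,0,0]]], claw=-1)

```text
clock: 35.7
tool_pos: [0.4459, 0.2575, 0.1857]
eef_rot: [0.849, 0.529, 0.003, -0.0]
contact_force: [1.1, 0.6, -1.6]
opening: 0.678
finger_force: 14.9
```

```bash
python3 - <<'E'
from home import *
q=t2w(-33,131); go(*q,.18,YAW+90)
E
```

```text
t 35.7 pos [0.4459 0.2575 0.1857] psi 63.9 | shift cm [-25.21  34.06   0.53] turn z -35.4 tilt fix [ 0.16 -0.3  -0.  ] | q7 -1.48 F [ 1.1  0.6 -1.6] open 0.678
```

>>> step_arm(steps=[[[-3.15,4.26,0],[0,0,0]],[[-3.15,4.26,0],[0,0,0]],[[-3.15,4.26,0],[0,0,0]],[[-3.15,4.26,0],[0,0,0]],[[-3.15,4.26,0],[0,0,0]],[[-3.15,4.26,0],[0,0,0]],[[-3.15,4.26,0],[0,0,0]],[[-3.15,4.26,0],[0,0,0]],[[0,0,0],[0,0,-10]],[[0,0,0],[0,0,-10]],[[0,0,0],[0,0,-10]],[[0,0,0],[0,0,-5.4]]])

```text
clock: 37.2
tool_pos: [0.6386, -0.1198, 0.1809]
eef_rot: [0.646, 0.763, -0.001, -0.001]
contact_force: [0.5, 0.5, -0.9]
opening: 0.681
finger_force: 14.9
```

>>> step_arm(steps=[[[0,0,1],[0,0,0]],[[0,0,0],[0,0,0]],[[0,0,0],[0,0,0]]])

```text
clock: 37.58
tool_pos: [0.6396, -0.1195, 0.1722]
eef_rot: [0.648, 0.762, -0.0, -0.0]
contact_force: [-0.5, -0.2, -1.4]
opening: 0.678
finger_force: 14.9
```

```bash
python3 - <<'E'
from home import *
q=t2w(-33,131); go(*q,.063,YAW+90)
E
```

```text
t 37.6 pos [ 0.6396 -0.1195  0.1722] psi 99.3 | shift cm [ 0.05  0.13 10.92] turn z -0.0 tilt fix [-0.05  0.   -0.  ] | q7 -0.22 F [-0.5 -0.2 -1.4] open 0.678
```

>>> step_arm(steps=[[[0.1,0.1,3],[0,0,0]],[[0,0,3],[0,0,0]],[[0,0,2.5],[0,0,0]],[[0,0,1.5],[0,0,0]],[[0,0,0.9],[0,0,0]],[[0,0,0.1],[0,0,0]],[[0,0,0],[0,0,0]]])

```text
clock: 38.45
tool_pos: [0.6413, -0.1185, 0.0635]
eef_rot: [0.647, 0.762, 0.0, 0.001]
contact_force: [-0.1, 0.8, -2.2]
opening: 0.678
finger_force: 14.9
```

>>> step_arm(steps=[[[0,0.2,0],[0,0,0]],[[0,0.2,0],[0,0,0]],[[-0.2,0.2,0],[0,0,0]],[[-0.2,0,0],[0,0,0]],[[-0.2,0,0],[0,0,0]],[[-0.2,0,0],[0,0,0]],[[-0.2,0,0],[0,0,0]],[[-0.2,0,0],[0,0,0]],[[-0.2,0,0],[0,0,0]],[[0,0,0],[0,0,0]]])

```text
clock: 39.7
tool_pos: [0.6438, -0.123, 0.0635]
eef_rot: [0.646, 0.764, 0.0, -0.007]
contact_force: [-14.9, 11.7, 13.2]
opening: 0.686
finger_force: 15.0
```

```bash
python3 - <<'E'
from home import *
q=t2w(-30,125); go(*q,.061,YAW+90)
E
```

```text
t 39.7 pos [ 0.6438 -0.123   0.0635] psi 99.6 | shift cm [-0.14  0.07  0.24] turn z 0.3 tilt fix [-0.52 -0.65 -0.  ] | q7 -0.28 F [-14.9  11.7  13.2] open 0.686
```

>>> step_arm(steps=[[[-0.2,-0.2,-0.1],[0,0,0]],[[-0.2,-0.2,0],[0,0,0]],[[-0.2,0,0],[0,0,0]],[[0,0,0],[0,0,0]]])

```text
clock: 40.2
tool_pos: [0.6444, -0.1264, 0.0638]
eef_rot: [0.645, 0.764, 0.005, -0.006]
contact_force: [-6.6, 15.4, 1.3]
opening: 0.677
finger_force: 15.0
```

```bash
python3 - <<'E'
from home import *
q=t2w(-30,125); go(*q,.061,YAW+90)
E
```

```text
t 40.2 pos [ 0.6444 -0.1264  0.0638] psi 99.7 | shift cm [0.19 0.07 0.29] turn z 0.4 tilt fix [-0.04 -0.89 -0.  ] | q7 -0.27 F [-6.6 15.4  1.3] open 0.677
```

>>> step_arm(steps=[[[0.4,-0.1,0.1],[0,0,0]],[[0.5,-0.2,0.05],[0,0,0]],[[0,0,0],[0,0,0]]])

```text
clock: 40.58
tool_pos: [0.6423, -0.1262, 0.0627]
eef_rot: [0.646, 0.763, 0.002, -0.001]
contact_force: [-0.3, 6.2, -1.0]
opening: 0.678
finger_force: 15.0
```

>>> step_arm(steps=[[[0,0,0],[0,0,0]],[[0,0,0],[0,0,0]],[[0,0,0],[0,0,0]],[[0,0,0],[0,0,0]],[[0,0,-3],[0,0,0]],[[0,0,-4],[0,0,0]],[[0,0,-5],[0,0,0]],[[0,0,0],[0,0,0]]], claw=0.9)

```text
clock: 41.58
tool_pos: [0.6442, -0.1293, 0.1866]
eef_rot: [0.648, 0.762, 0.003, 0.003]
contact_force: [0.1, -0.7, -0.4]
opening: 0.947
finger_force: 0.0
```

```bash
python3 - <<'E'
from home import *
q=find('orange',.5633,.3662)
go(q[0],q[1],.2,-35.3+90)
E
```

```text
orange scene 0.037 [0.5635 0.3662] theta -35.6 px 450 141
t 41.6 pos [ 0.6425 -0.1296  0.1841] psi 99.3 | shift cm [50.21  0.2  -1.66] turn z 44.6 tilt fix [0.2  0.07 0.  ] | q7 -0.20 F [-0.1 -0.1 -1. ] open 0.953
```

```bash
python3 - <<'E'
from home import *
sc=np.load('scene0.npy',allow_pickle=True).item(); sd=np.load('side0.npy',allow_pickle=True).item()
print('scene bottom corner',p2w(sc,458,190,0),'side bottom',p2w(sd,328,140,0), p2w(sd,405,138,0), p2w(sc,525,253,0))
print('scene top', p2w(sc,457,180,.06)); print('jar top scene (490,160)',p2w(sc,490,160,.1),p2w(sc,497,175,.1),'side jar', p2w(sd,336,106,.1))
E
```

```text
scene bottom corner [6.75098285e-01 3.15368589e-01 1.11022302e-16] side bottom [0.66523144 0.33183307 0.        ] [0.92972083 0.30260235 0.        ] [0.90018079 0.33031114 0.        ]
scene top [0.67925422 0.29081179 0.06      ]
jar top scene (490,160) [0.68988225 0.37364029 0.1       ] [0.73502526 0.35495609 0.1       ] side jar [0.70001932 0.38527295 0.1       ]
```

>>> step_arm(steps=[[[5.58,0.02,0],[0,0,0]],[[5.58,0.02,0],[0,0,0]],[[5.58,0.02,0],[0,0,0]],[[5.58,0.02,0],[0,0,0]],[[5.58,0.02,0],[0,0,0]],[[5.58,0.02,0],[0,0,0]],[[5.58,0.02,0],[0,0,0]],[[5.58,0.02,0],[0,0,0]],[[5.58,0.02,0],[0,0,0]],[[0,0,0],[0,0,9]],[[0,0,0],[0,0,9]],[[0,0,0],[0,0,9]]])

```text
clock: 43.12
tool_pos: [0.5613, 0.3655, 0.18]
eef_rot: [0.809, 0.588, -0.002, 0.0]
contact_force: [0.5, -0.5, 0.5]
opening: 0.949
finger_force: 0.0
```

>>> step_arm(steps=[[[0,0,0],[0,0,9]],[[0,0,0],[0,0,8.6]],[[0,0,0],[0,0,0]],[[0,0,0],[0,0,0]]])

```text
clock: 43.62
tool_pos: [0.5617, 0.366, 0.1812]
eef_rot: [0.888, 0.461, -0.001, 0.0]
contact_force: [0.4, 0.4, -0.2]
opening: 0.951
finger_force: 0.0
```

```bash
python3 - <<'E'
from home import *
s=snap('scene'); cv2.imwrite('pics/sc7c.png',cv2.resize(s['img'][190:310,220:380,::-1],None,fx=4,fy=4,interpolation=cv2.INTER_CUBIC))
print([np.round((np.array(w2p(s,[*t2w(x,y),.074]))-[220,190])*4) for x,y in ((-60,150),(0,150))])
w=snap('wrist'); o=w['img'][:,:,::-1]; c=cv2.resize(s['img'][190:310,220:380,::-1],None,fx=2.5,fy=2.5,interpolation=cv2.INTER_CUBIC)
m=np.zeros((600,640,3),np.uint8); m[:300,:400]=c; m[300:,:480]=cv2.resize(o,(480,300)); cv2.imwrite('pics/m7.png',m)
go(.5635,.3662,.062,-35.4+90)
E
```

```text
[array([335., 122.]), array([399., 192.])]
t 43.7 pos [0.5619 0.3661 0.1816] psi 54.8 | shift cm [ 0.11  0.13 11.96] turn z 0.2 tilt fix [-0.02  0.05  0.  ] | q7 -1.55 F [ 0.4 -0.6 -0.2] open 0.949
```

View pics/m7.png

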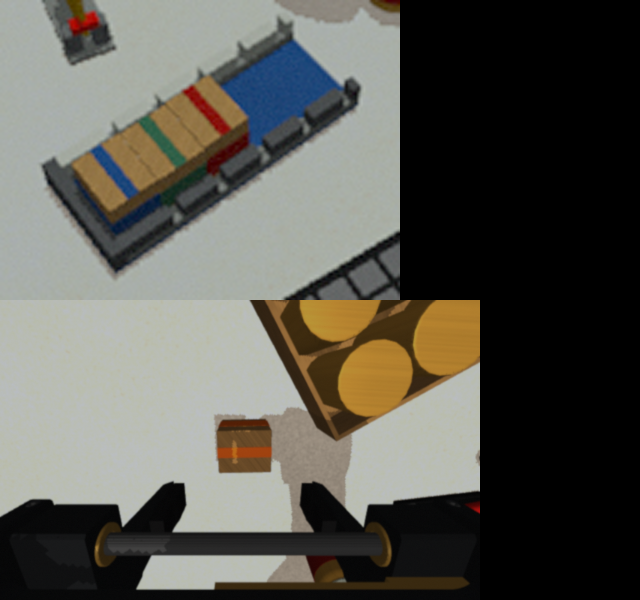

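The row in the tray (blue, green, red) is tight: the red corner is at (395,195) against the predicted (399,192). The orange carton (244,450) lies square between the jaws, and the jar crate's corner is about 100 mm to the side, so I descend gently.

>>> step_arm(steps=[[[0.1,0.1,3],[0,0,0]],[[0,0,3],[0,0,0]],[[0,0,2],[0,0,0]],[[0,0,1.5],[0,0,0]],[[0,0,1],[0,0,0]],[[0,0,0.5],[0,0,0]],[[0,0,0.5],[0,0,0]],[[0,0,0.4],[0,0,0]],[[0,0,0],[0,0,0]]])

```text
clock: 44.85
tool_pos: [0.5634, 0.3666, 0.0631]
eef_rot: [0.888, 0.459, -0.0, 0.0]
contact_force: [-0.6, 0.3, 0.7]
opening: 0.947
finger_force: 0.0
```

>>> step_arm(steps=[[[0,0,0],[0,0,0]],[[0,0,0],[0,0,0]],[[0,0,0],[0,0,0]],[[0,0,0],[0,0,0]],[[0,0,0],[0,0,0]],[[0,0,-1.5],[0,0,0]],[[0,0,-3],[0,0,0]],[[0,0,-4],[0,0,0]],[[0,0,-4],[0,0,0]],[[0,0,0],[0,0,0]]], claw=-1)

```text
clock: 46.1
tool_pos: [0.5651, 0.3683, 0.1926]
eef_rot: [0.888, 0.459, 0.004, -0.001]
contact_force: [-0.4, 0.1, -1.5]
opening: 0.679
finger_force: 14.9
```

```bash
python3 - <<'E'
from home import *
q=t2w(-33,181); go(*q,.187,YAW+90)
E
```

```text
t 46.1 pos [0.5651 0.3683 0.1926] psi 54.7 | shift cm [-31.83  30.82   0.38] turn z -44.6 tilt fix [ 0.12 -0.44 -0.  ] | q7 -1.54 F [-0.4  0.1 -1.5] open 0.679
```

>>> step_arm(steps=[[[-3.98,3.85,0],[0,0,0]],[[-3.98,3.85,0],[0,0,0]],[[-3.98,3.85,0],[0,0,0]],[[-3.98,3.85,0],[0,0,0]],[[-3.98,3.85,0],[0,0,0]],[[-3.98,3.85,0],[0,0,0]],[[-3.98,3.85,0],[0,0,0]],[[-3.98,3.85,0],[0,0,0]],[[0,0,0],[0,0,-9]],[[0,0,0],[0,0,-9]],[[0,0,0],[0,0,-9]],[[0,0,0],[0,0,-9]]])

```text
clock: 47.6
tool_pos: [0.6299, -0.0713, 0.1872]
eef_rot: [0.701, 0.713, -0.001, -0.001]
contact_force: [-1.1, 0.5, -1.0]
opening: 0.681
finger_force: 14.9
```

>>> step_arm(steps=[[[0,0,0],[0,0,-8.6]],[[0,0,1],[0,0,0]],[[0,0,0],[0,0,0]],[[0,0,0],[0,0,0]]])

```text
clock: 48.1
tool_pos: [0.6307, -0.0711, 0.1778]
eef_rot: [0.648, 0.762, -0.0, -0.0]
contact_force: [-0.1, -0.1, -1.2]
opening: 0.679
finger_force: 14.9
```

```bash
python3 - <<'E'
from home import *
q=t2w(-33,181); go(*q,.0685,YAW+90)
E
```

```text
t 48.1 pos [ 0.6307 -0.0711  0.1778] psi 99.2 | shift cm [ 0.13  0.23 10.93] turn z -0.1 tilt fix [-0.04  0.01 -0.  ] | q7 -0.32 F [-0.1 -0.1 -1.2] open 0.679
```

>>> step_arm(steps=[[[0.1,0.1,3],[0,0,0]],[[0,0,3],[0,0,0]],[[0,0,2.5],[0,0,0]],[[0,0,1.5],[0,0,0]],[[0,0,0.9],[0,0,0]],[[0,0,0.1],[0,0,0]],[[0,0,0],[0,0,0]]])

```text
clock: 48.98
tool_pos: [0.6323, -0.07, 0.069]
eef_rot: [0.648, 0.762, 0.0, 0.001]
contact_force: [-0.6, 0.3, -0.2]
opening: 0.681
finger_force: 14.9
```

>>> step_arm(steps=[[[0,0.2,0],[0,0,0]],[[0,0.2,0],[0,0,0]],[[-0.2,0.2,0],[0,0,0]],[[-0.2,0.1,0],[0,0,0]],[[-0.2,0,0],[0,0,0]],[[-0.2,0,0],[0,0,0]],[[-0.2,0,0],[0,0,0]],[[-0.2,0,0],[0,0,0]],[[-0.2,0,0],[0,0,0]],[[0,0,0],[0,0,0]]])

```text
clock: 50.22
tool_pos: [0.6359, -0.0745, 0.0685]
eef_rot: [0.646, 0.764, 0.001, -0.007]
contact_force: [-13.7, 12.0, 10.0]
opening: 0.676
finger_force: 15.0
```

```bash
python3 - <<'E'
from home import *
q=t2w(-30,175); go(*q,.067,YAW+90)
E
```

```text
t 50.2 pos [ 0.6359 -0.0745  0.0685] psi 99.6 | shift cm [-0.06  0.07  0.15] turn z 0.3 tilt fix [-0.47 -0.65 -0.  ] | q7 -0.38 F [-13.7  12.   10. ] open 0.676
```

>>> step_arm(steps=[[[-0.2,-0.2,-0.1],[0,0,0]],[[-0.2,-0.2,0],[0,0,0]],[[-0.2,0,0],[0,0,0]],[[0,0,0],[0,0,0]]])

```text
clock: 50.72
tool_pos: [0.6364, -0.0777, 0.0694]
eef_rot: [0.645, 0.764, 0.005, -0.006]
contact_force: [-4.9, 17.0, 0.8]
opening: 0.683
finger_force: 15.0
```

>>> step_arm(steps=[[[0.4,-0.1,0.1],[0,0,0]],[[0.5,-0.2,0.05],[0,0,0]],[[0,0,0],[0,0,0]]])

```text
clock: 51.1
tool_pos: [0.6341, -0.0775, 0.0681]
eef_rot: [0.646, 0.763, 0.002, -0.001]
contact_force: [-1.3, 6.4, -2.1]
opening: 0.68
finger_force: 15.0
```

>>> step_arm(steps=[[[0,0,0],[0,0,0]],[[0,0,0],[0,0,0]],[[0,0,0],[0,0,0]],[[0,0,0],[0,0,0]],[[0,0,-3],[0,0,0]],[[0,0,-4],[0,0,0]],[[0,0,-5],[0,0,0]],[[0,0,0],[0,0,0]]], claw=0.9)

```text
clock: 52.1
tool_pos: [0.6361, -0.0805, 0.192]
eef_rot: [0.648, 0.762, 0.003, 0.003]
contact_force: [0.7, 0.1, 0.1]
opening: 0.954
finger_force: 0.0
```

```bash
python3 - <<'E'
from home import *
go(.42,-.1715,.26,-5)
E
```

```text
t 52.1 pos [ 0.6361 -0.0805  0.192 ] psi 99.3 | shift cm [ -5.51 -22.74  -6.98] turn z 104.3 tilt fix [0.47 0.07 0.  ] | q7 -0.29 F [0.7 0.1 0.1] open 0.954
```

>>> step_arm(steps=[[[0,0,-3.5],[0,0,0]],[[0,0,-3.5],[0,0,0]],[[-1.1,-4.55,0],[0,0,0]],[[-1.1,-4.55,0],[0,0,0]],[[-1.1,-4.55,0],[0,0,0]],[[-1.1,-4.55,0],[0,0,0]],[[-1.1,-4.54,0],[0,0,0]],[[0,0,0],[0,0,10]],[[0,0,0],[0,0,10]],[[0,0,0],[0,0,10]],[[0,0,0],[0,0,10]],[[0,0,0],[0,0,10]]])

```text
clock: 53.6
tool_pos: [0.4173, -0.1721, 0.257]
eef_rot: [0.91, 0.414, -0.001, -0.0]
contact_force: [0.1, 0.7, -0.7]
opening: 0.947
finger_force: 0.0
```

>>> step_arm(steps=[[[0,0,0],[0,0,10]],[[0,0,0],[0,0,10]],[[0,0,0],[0,0,10]],[[0,0,0],[0,0,10]],[[0,0,0],[0,0,10]],[[0,0,0],[0,0,4.3]],[[0,0,0],[0,0,0]],[[0,0,0],[0,0,0]]])

```text
clock: 54.6
tool_pos: [0.4177, -0.172, 0.2574]
eef_rot: [0.999, -0.043, -0.0, -0.0]
contact_force: [0.3, 0.5, 0.3]
opening: 0.949
finger_force: 0.0
```

```bash
python3 - <<'E'
from home import *
go(.42,-.1715,.2,-5)
w=snap('wrist'); s=snap('scene')
c=cv2.resize(s['img'][190:310,220:380,::-1],None,fx=2.5,fy=2.5,interpolation=cv2.INTER_CUBIC)
m=np.zeros((600,640,3),np.uint8); m[:300,:400]=c; m[300:,:480]=cv2.resize(w['img'][:,:,::-1],(480,300)); 
cv2.imwrite('pics/m8.png',m); np.save('w8.npy',w,allow_pickle=True)
print([np.round((np.array(w2p(s,[*t2w(x,y),.074]))-[220,190])*2.5) for x,y in ((-60,200),(0,200))])
print(w2p(w,[.42,-.1715,.124]))
E
```

```text
t 54.6 pos [ 0.4177 -0.172   0.2574] psi -4.9 | shift cm [ 0.23 -0.07  5.74] turn z 0.1 tilt fix [0.   0.04 0.  ] | q7 -1.53 F [0.3 0.5 0.3] open 0.949
[array([252.,  49.]), array([293.,  91.])]
(np.float64(323.8039131229808), np.float64(195.74623488201743))
```

View pics/m8.png

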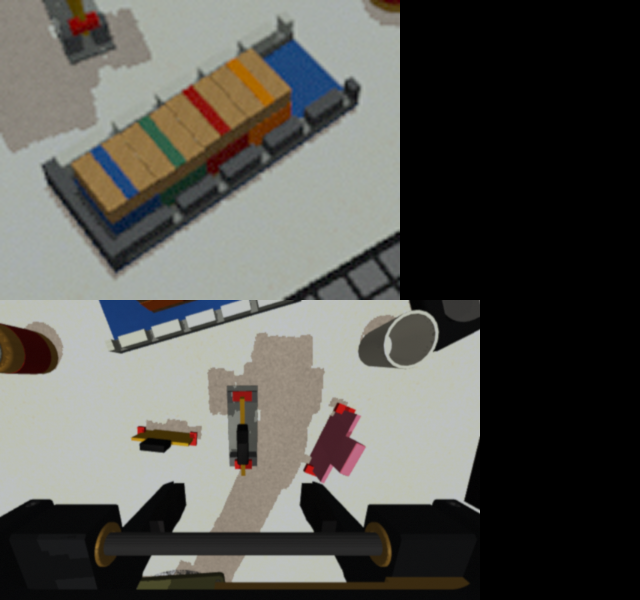

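The row of four is tight: the orange corner is at (290,91) against the predicted (293,91). In the wrist view the gauge handle is near (324,192) px, its axis nearly parallel to tool x, with the small yellow and pink ones well to the sides.

```bash
python3 - <<'E'
from home import *
w=np.load('w8.npy',allow_pickle=True).item(); i=w['img'].astype(int)
red=((i[:,:,0]-i[:,:,1])>90)&((i[:,:,0]-i[:,:,2])>90)
n,l,st,ce=cv2.connectedComponentsWithStats(red.astype(np.uint8))
for k in range(1,n):
    if st[k][4]>25: print(st[k],ce[k].round(1))
dk=(i.max(2)<45).astype(np.uint8); n,l,st,ce=cv2.connectedComponentsWithStats(dk)
for k in range(1,n):
    if 100<st[k][4]<3000 and 280<ce[k][0]<370: print('dark',st[k],ce[k].round(1))
for u in (290,323.7,):
  print(p2w(w,323,127,.045),p2w(w,324,192,.124))
E
```

```text
[311 122  24  13 248] [322.6 127.4]
[448 138  26  14 197] [458.5 145.1]
[183 169  10   9  67] [187.1 172.6]
[253 177   9  17 120] [257.7 184.4]
[313 214   8  11  58] [315.8 220.3]
[328 215   8  10  55] [332.  220.3]
[407 220  14  15 119] [413.  226.5]
dark [307 165  35  54 927] [323.7 194.1]
[ 0.47465674 -0.17533459  0.045     ] [ 0.42350057 -0.17197547  0.124     ]
[ 0.47465674 -0.17533459  0.045     ] [ 0.42350057 -0.17197547  0.124     ]
```

>>> step_arm(steps=[[[0.4,0,3],[0,0,0]],[[0,0,4],[0,0,0]],[[0,0,3],[0,0,0]],[[0,0,2.5],[0,0,0]],[[0,0,1.5],[0,0,0]],[[0,0,1],[0,0,0]],[[0,0,0],[0,0,0]],[[0,0,0],[0,0,0]]])

```text
clock: 55.7
tool_pos: [0.4223, -0.1724, 0.1082]
eef_rot: [0.999, -0.044, 0.0, 0.0]
contact_force: [-0.5, -0.3, 0.3]
opening: 0.95
finger_force: 0.0
```

>>> step_arm(steps=[[[0,0,0],[0,0,0]],[[0,0,0],[0,0,0]],[[0,0,0],[0,0,0]],[[0,0,0],[0,0,0]],[[0,0,0],[0,0,0]],[[0,0,0],[0,0,0]],[[0,0,0],[0,0,0]],[[0,0,0],[0,0,0]]], claw=-1, grip_force=30)

```text
clock: 56.7
tool_pos: [0.422, -0.1723, 0.1077]
eef_rot: [0.999, -0.044, -0.0, -0.0]
contact_force: [-0.7, 0.4, 0.3]
opening: 0.156
finger_force: 29.9
```

>>> step_arm(steps=[[[0,0,-1],[0,0,0]],[[0,0,-1.5],[0,0,0]],[[0,0,-2],[0,0,0]],[[0,0,-3],[0,0,0]],[[0,0,-3],[0,0,0]],[[0,0,-2],[0,0,0]],[[0,0,0],[0,0,0]],[[0,0,0],[0,0,0]]])

```text
clock: 57.7
tool_pos: [0.4213, -0.1722, 0.2323]
eef_rot: [0.999, -0.044, -0.001, -0.0]
contact_force: [-1.3, 1.6, -1.5]
opening: 0.151
finger_force: 29.9
```

```bash
python3 - <<'E'
from home import *
q=t2w(-42,207); print(q); go(*q,.233,YAW)
w=snap('wrist'); np.save('w9.npy',w,allow_pickle=True); i=w['img'].astype(int)
red=((i[:,:,0]-i[:,:,1])>90)&((i[:,:,0]-i[:,:,2])>90)
n,l,st,ce=cv2.connectedComponentsWithStats(red.astype(np.uint8))
for k in range(1,n):
    if st[k][4]>25: print(st[k],ce[k].round(1))
E
```

```text
[ 0.61960007 -0.04530823]
t 57.7 pos [ 0.4213 -0.1722  0.2323] psi -5.0 | shift cm [ 18.65 -14.37  -0.09] turn z -14.3 tilt fix [-0.    0.07  0.  ] | q7 -1.56 F [-1.3  1.6 -1.5] open 0.151
[301 143  44  22 826] [322.9 152.6]
[456 144  29  15 242] [467.9 151.6]
[174 177  10  10  82] [178. 181.]
[248 185  10  19 138] [253.4 193.1]
[412 231  15  15 138] [418.7 237.7]
```

>>> step_arm(steps=[[[3.1,-2.4,0],[0,0,0]],[[3.1,-2.4,0],[0,0,0]],[[3.1,-2.4,0],[0,0,0]],[[3.1,-2.4,0],[0,0,0]],[[3.1,-2.4,0],[0,0,0]],[[3.15,-2.4,0],[0,0,0]],[[0,0,0],[0,0,-7.2]],[[0,0,0],[0,0,-7.1]],[[0,0,0],[0,0,0]],[[0,0,0],[0,0,0]],[[0,0,0],[0,0,0]]])

```text
clock: 59.12
tool_pos: [0.6201, -0.0452, 0.2324]
eef_rot: [0.997, 0.081, -0.0, 0.0]
contact_force: [0.4, -0.1, -1.9]
opening: 0.156
finger_force: 29.9
```

```bash
python3 - <<'E'
from home import *
q=t2w(-42,207); go(*q,.165,YAW)
w=snap('wrist','w10.png'); np.save('w10.npy',w,allow_pickle=True)
for x in (-100,-84,0,16): print(x,[np.round(w2p(w,[*t2w(x,y),.034]),1) for y in (201.5,207,212.5)])
E
```

```text
t 59.1 pos [ 0.6201 -0.0452  0.2324] psi 9.2 | shift cm [-0.05  0.01  6.74] turn z -0.1 tilt fix [ 0.01  0.03 -0.  ] | q7 -1.59 F [ 0.4 -0.1 -1.9] open 0.156
-100 [array([328.8, 229.3]), array([324.1, 229.3]), array([319.4, 229.3])]
-84 [array([328.8, 216.5]), array([324.1, 216.5]), array([319.3, 216.5])]
0 [array([329.2, 143.1]), array([324.1, 143.1]), array([319. , 143.2])]
16 [array([329.3, 127.8]), array([324.1, 127.8]), array([318.9, 127.8])]
```

View pics/w10.png

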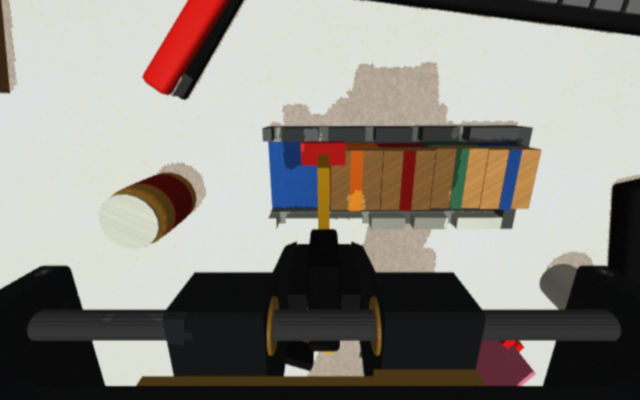

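```bash
python3 - <<'E'
from home import *
w=np.load('w10.npy',allow_pickle=True).item(); i=w['img'].astype(int).sum(2)//3
for v in (128,131,134,137): print(v,i[v,308:340].tolist(), i[v,362:386].tolist(), i[v,412:436].tolist())
for v in (214,217,220,223): print(v,i[v,308:340].tolist(), i[v,362:386].tolist(), i[v,405:430].tolist())
for y in (157,107): print(y,[w2p(w,[*t2w(x,y),.034])[0].round(1) for x in (-92,8)])
E
```

```text
128 [63, 61, 54, 54, 66, 69, 70, 69, 62, 51, 58, 82, 90, 93, 93, 92, 93, 94, 93, 88, 71, 52, 46, 45, 46, 46, 45, 45, 46, 46, 45, 46] [48, 50, 58, 75, 89, 95, 96, 96, 96, 96, 88, 61, 33, 27, 39, 47, 47, 48, 48, 47, 47, 48, 46, 47] [64, 82, 90, 90, 89, 81, 52, 28, 22, 22, 26, 37, 45, 49, 49, 49, 49, 49, 48, 49, 48, 49, 48, 48]
131 [95, 95, 95, 95, 96, 95, 96, 96, 94, 86, 76, 86, 93, 95, 95, 94, 95, 95, 94, 90, 73, 61, 57, 56, 56, 57, 57, 56, 56, 55, 56, 56] [56, 57, 61, 74, 90, 94, 95, 95, 95, 95, 87, 55, 30, 30, 47, 55, 54, 55, 56, 55, 55, 55, 55, 54] [66, 83, 90, 90, 90, 80, 47, 24, 22, 21, 27, 41, 50, 52, 52, 53, 53, 52, 51, 52, 51, 52, 52, 52]
134 [95, 96, 95, 95, 95, 96, 96, 96, 95, 89, 78, 98, 129, 134, 110, 95, 94, 94, 94, 89, 70, 59, 58, 57, 56, 56, 56, 57, 56, 56, 56, 57] [56, 56, 61, 75, 88, 94, 93, 94, 93, 93, 84, 52, 30, 34, 49, 55, 56, 55, 55, 54, 54, 55, 55, 54] [71, 85, 90, 91, 88, 70, 39, 23, 21, 22, 31, 47, 51, 50, 51, 51, 53, 51, 51, 52, 51, 52, 52, 51]
137 [96, 96, 95, 95, 95, 95, 95, 95, 95, 92, 91, 109, 117, 112, 99, 95, 94, 94, 93, 88, 71, 59, 56, 56, 57, 57, 56, 
[... 1093 characters left out ...]
136, 136, 126, 89, 74, 101, 136, 149, 150, 150, 150, 149, 150, 150, 148, 149, 149, 149, 148, 149] [108, 91, 87, 86, 81, 69, 62, 63, 71, 100, 135, 146, 147, 147, 148, 147, 147, 147, 148, 147, 146, 145, 146, 146, 146]
223 [221, 221, 221, 221, 221, 221, 220, 220, 220, 206, 147, 103, 95, 94, 94, 94, 94, 94, 93, 95, 114, 164, 208, 220, 221, 221, 221, 221, 221, 220, 221, 221] [194, 184, 183, 183, 182, 177, 150, 105, 82, 108, 138, 148, 149, 149, 149, 150, 149, 149, 149, 149, 148, 149, 148, 147] [132, 126, 125, 125, 114, 88, 69, 64, 79, 116, 140, 147, 147, 148, 147, 147, 147, 147, 147, 146, 146, 146, 145, 146, 145]
157 [np.float64(367.0), np.float64(371.2)]
107 [np.float64(409.9), np.float64(418.2)]
```

The wrist picture shows the blade at u≈323 over the fourth slot, whose edges are at 318.5 and 328 (centre 323.2). It is aligned, with the orange carton beside it at u≥330.

>>> step_arm(steps=[[[0,0,2],[0,0,0]],[[0,0,2],[0,0,0]],[[0,0,2],[0,0,0]],[[0,0,1.5],[0,0,0]],[[0,0,1],[0,0,0]],[[0,0,0.5],[0,0,0]],[[0,0,0],[0,0,0]],[[0,0,0],[0,0,0]]])

```text
clock: 60.18
tool_pos: [0.6207, -0.0451, 0.1433]
eef_rot: [0.997, 0.081, 0.001, 0.0]
contact_force: [1.2, 0.1, -2.0]
opening: 0.16
finger_force: 29.9
```

```bash
python3 - <<'E'
from home import *
q=t2w(-42,207); go(*q,.109,YAW)
w=snap('wrist'); np.save('w11.npy',w,allow_pickle=True)
cv2.imwrite('pics/w11.png',cv2.resize(w['img'][100:250,220:440,::-1],None,fx=3.5,fy=3.5,interpolation=cv2.INTER_CUBIC))
i=w['img'].astype(int).sum(2)//3
for v in (131,134): print(v,i[v,308:340].tolist())
E
```

```text
t 60.2 pos [ 0.6207 -0.0451  0.1433] psi 9.3 | shift cm [-0.12 -0.    3.43] turn z -0.0 tilt fix [ 0.02 -0.07 -0.  ] | q7 -1.62 F [ 1.2  0.1 -2. ] open 0.16
131 [192, 191, 190, 188, 187, 188, 190, 191, 188, 186, 184, 182, 180, 177, 176, 179, 184, 187, 190, 188, 187, 185, 185, 186, 185, 185, 187, 191, 196, 198, 197, 193]
134 [96, 96, 95, 95, 96, 97, 98, 98, 98, 98, 99, 97, 96, 96, 95, 96, 98, 100, 100, 99, 98, 97, 95, 95, 97, 96, 96, 98, 97, 99, 98, 97]
```

View pics/w11.png

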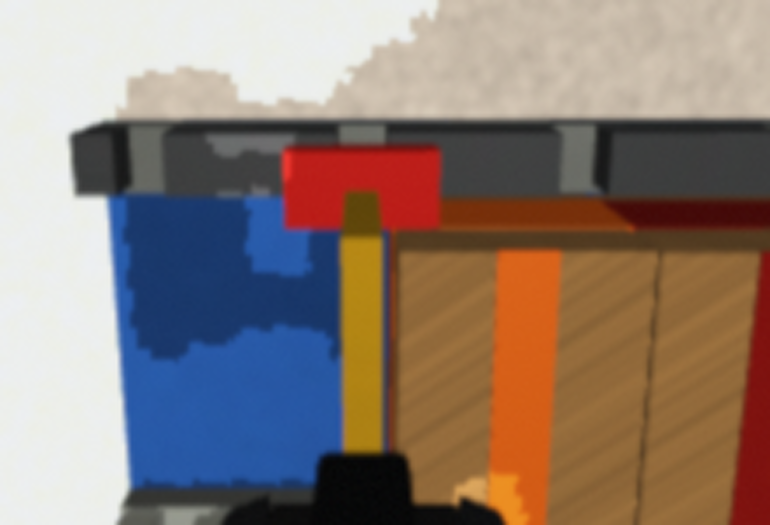

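The slot centre (363) and the blade and lug centres (362–363) coincide, so I insert slowly.

>>> step_arm(steps=[[[-0.05,0,0.5],[0,0,0]],[[-0.05,0,0.5],[0,0,0]],[[0,0,0.4],[0,0,0]],[[0,0,0.4],[0,0,0]],[[0,0,0.2],[0,0,0]],[[0,0,0],[0,0,0]]])

```text
clock: 60.98
tool_pos: [0.6192, -0.0452, 0.1225]
eef_rot: [0.997, 0.081, -0.0, 0.0]
contact_force: [0.1, 0.5, -2.9]
opening: 0.162
finger_force: 29.9
```

>>> step_arm(steps=[[[0,0,0.4],[0,0,0]],[[0,0,0.3],[0,0,0]],[[0,0,0.3],[0,0,0]],[[0,0,0.3],[0,0,0]],[[0,0,0],[0,0,0]]])

```text
clock: 61.6
tool_pos: [0.6191, -0.0453, 0.1094]
eef_rot: [0.997, 0.081, -0.0, 0.0]
contact_force: [-0.3, -0.3, -2.0]
opening: 0.16
finger_force: 29.9
```

>>> step_arm(steps=[[[0,0,0.1],[0,0,0]],[[0,0,0.1],[0,0,0]],[[0,0,0.1],[0,0,0]],[[0,0,0],[0,0,0]]])

```text
clock: 62.1
tool_pos: [0.6193, -0.0452, 0.1066]
eef_rot: [0.997, 0.081, -0.0, 0.0]
contact_force: [-0.2, -0.6, -1.1]
opening: 0.156
finger_force: 29.9
```

>>> step_arm(steps=[[[0,0,0.1],[0,0,0]],[[0,0,0.1],[0,0,0]],[[0,0,0.1],[0,0,0]],[[0,0,0.1],[0,0,0]],[[0,0,0],[0,0,0]]])

```text
clock: 62.72
tool_pos: [0.6195, -0.0452, 0.1056]
eef_rot: [0.997, 0.081, 0.001, 0.0]
contact_force: [-5.7, -0.3, 19.3]
opening: 0.157
finger_force: 29.9
```

Now in contact (19 N up). I relax, release and withdraw straight up.

>>> step_arm(steps=[[[0,0,-0.2],[0,0,0]],[[0,0,0],[0,0,0]]])

```text
clock: 62.98
tool_pos: [0.6196, -0.0452, 0.1057]
eef_rot: [0.997, 0.081, 0.0, 0.0]
contact_force: [-2.7, 0.1, 8.6]
opening: 0.156
finger_force: 30.0
```

>>> step_arm(steps=[[[0,0,0],[0,0,0]],[[0,0,0],[0,0,0]],[[0,0,0],[0,0,0]],[[0,0,0],[0,0,0]],[[0,0,-2],[0,0,0]],[[0,0,-4],[0,0,0]],[[0,0,-4],[0,0,0]],[[0,0,-2],[0,0,0]],[[-5,0,0],[0,0,0]],[[-5,0,0],[0,0,0]],[[0,0,0],[0,0,0]]], claw=0.6)

```text
clock: 64.35
tool_pos: [0.5155, -0.0627, 0.2244]
eef_rot: [0.997, 0.081, -0.003, 0.001]
contact_force: [0.3, 0.2, 0.2]
opening: 0.799
finger_force: 0.0
```

```bash
python3 - <<'E'
from home import *
s=snap('scene'); d=snap('side')
a=cv2.resize(s['img'][180:300,220:380,::-1],None,fx=2.5,fy=2.5,interpolation=cv2.INTER_CUBIC)
b=cv2.resize(d['img'][170:290,290:400,::-1],None,fx=3.5,fy=3.5,interpolation=cv2.INTER_CUBIC)
m=np.zeros((420,800,3),np.uint8); m[:300,:400]=a; m[:420,410:795]=b; cv2.imwrite('pics/end.png',m)
for n,x,y,z in (('lugA',-96,207,.034),('lugB',12,207,.034),('handletop',-42,207,.126),('c4 top',0,200,.074)):
    p=[*t2w(x,y),z]; print(n,np.round((np.array(w2p(s,p))-[220,180])*2.5),np.round((np.array(w2p(d,p))-[290,170])*3.5+[410,0]))
E
```

```text
lugA [236.  71.] [498. 176.]
lugB [306. 144.] [623. 146.]
handletop [270.  49.] [563.  82.]
c4 top [293. 116.] [614. 122.]
```

View pics/end.png

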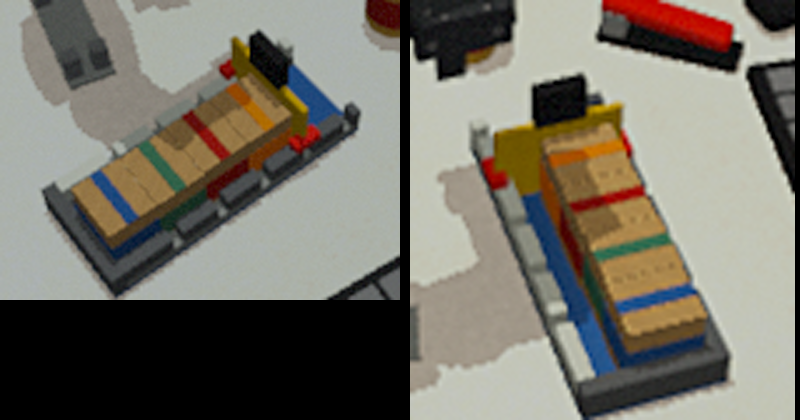

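The final view shows four cartons tight in the row. The gauge is upright in the fourth slot pair, with its handle top at about (268,48) against the predicted (270,49) and its lugs on both rails.

```bash
python3 -c "
from plant import finish_job; print(finish_job())"
```

```text
the job is handed in; nothing more can be done
None
```

The four cartons present (blue, green, red, orange; the white one was absent) are packed tight from the reference corner, and the yellow gauge stands in the fourth slot pair with its lugs down on both rails. I handed the job in at about 64 s; it returned no verdict.

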